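# Load the sample carrier and lock it for transport

## Task

Get the sample carrier ready for the trip to the lab: slide its transport lock fully open, work every sample pot on the table down into a sleeve of its own until its collar bottoms out on the deck (they are snug, so twist them in and do not ram them), and pull the temperature logger out of its spring clip and lay it in the cradle behind the sleeves. Then slide the transport lock home to its end stop; leave the other things on the table where they are.

Things in the scene. Friction and masses are not known exactly. Their poses are not given: they have to be found in the camera images.
- carrier: grey sample carrier fixed to the table: a deck 36 mm high, 100 mm (x) by 280 mm (y, from -104 to +176 mm) with three sleeves in a row along its y axis, 76 mm apart, a sliding steel lock plate on top, and the logger cradle behind (+x). Origin: on the table below the middle sleeve; x away from the robot, y to the left, z up, turned a little from start to start
- sleeve_0 (a point): right-hand sleeve of the carrier: centre of its mouth, at deck height; axes as the carrier's. All sleeves are alike and any pot fits any sleeve, one each. Hole 40.5 mm wide, right through. The pot bottoms out when its collar meets the deck: its origin is then 30 mm below this point. Three rubber nubs 10 mm down touch the plug when its foot is about 7 mm in and grip fully from 18 mm
- sleeve_1 (a point): as sleeve_0; the middle sleeve. How the nubs feel: pushed straight down a pot sticks (45 to 80 N); turned to and fro about the upright axis at about 1 rad/s while it goes down at about 5 mm/s, 10 to 25 N is enough; it stays where it is left
- sleeve_2 (a point): as sleeve_0; the left-hand sleeve
- transport_lock (a joint): lock plate's slide in m: 0 = fully open (end stop, plate at the left, +y of the carrier), 0.038 = locked home (end stop, to -y). Starts near locked; needs about 3 N, stays where left. The plate lies 6 to 10 mm above the deck; locked, its teeth stand over the sleeves: no pot goes in unless it is fully open, and it closes only over collars of pots that are fully home
- deck_yield (a joint): how far the deck has been pressed down against its overload springs, in m: 0 at rest. It stays at 0 up to about 34 N of downward force on the deck and reads 0.002 at about 42 N (5 mm at most): more than 2 mm means a pot was rammed in too hard. It springs back by itself
- lock_grip (a point): centre of the top of the lock plate's black upright grip, at the plate's left end; the grip is 14 mm (carrier x) by 20 mm (carrier y) and 30 mm tall, this point is 76 mm above the table; moves with the plate; axes as the carrier's
- cradle (a point): middle of the logger's cradle on its floor, 44 mm above the table, 85 mm behind the middle sleeve; axes as the carrier's. Two open-topped forks 24 mm long, 42 mm either side along y; floor 26 mm wide between walls 12 mm high; room for fingers between the forks. The logger lies in both along the carrier's y, either way round, its origin 8 mm above this point
- logger: temperature logger: steel cylinder 16 mm diameter with a 16 mm square grey head, 120 mm long overall along its y axis (y -60 to +60 mm, the head from +44 mm), 60 g. Origin: middle of its length on the axis. At the start it lies level in the clip stand, 60 mm above the table
- clip_stand: black clip stand fixed to the table, base 44 (x) by 110 mm (y): two upward-opening steel C-clips, 35 mm either side of the middle along y, hold the logger along the stand's y; room for fingers between them down to 32 mm above the table. Pulled straight up, the logger is held with about 10 to 20 N, then snaps free within 10 mm. Origin: centre of the underside
- pot_0: sample pot, 2 or 3 present, all alike: white closed one-piece plastic, 70 mm tall, upright on the table. Plug 38 mm diameter from z 0 to 30 mm (foot tapers to 34 mm over the lowest 10 mm); collar 52 mm diameter, z 30 to 34; ribbed grip 38 mm diameter, z 34 to 70. 50 to 100 g, weight in the foot. Origin: centre of the underside, z up. Squeeze with 90 N or more for twisting (up to 1.2 N m)
- pot_1: as pot_0
- pot_2: as pot_0
- blue_carton: bystander: small blue carton 40x52x88 mm, standing behind the carrier; origin at its underside. Leave it
- tablet_cutter: bystander: flat tablet cutter, 41x94x17 mm, lying at the left; origin at its underside. Leave it

How it is judged:
On the way, in this order (a step that is already met when the one before it is completed fails the run):
1. the transport lock is fully open (value of joint transport_lock below 0.003 m), for 0.2 s.
2. every pot is bottomed out in a sleeve and the logger lies in the cradle (((horizontal distance between pot_0 and sleeve_0 below 0.004 m and z of pot_0 in the frame of sleeve_0 below -0.028 m and angle between pot_0's own z axis and vertical below 0.08 rad) or (horizontal distance between pot_0 and sleeve_1 below 0.004 m and z of pot_0 in the frame of sleeve_1 below -0.028 m and angle between pot_0's own z axis and vertical below 0.08 rad) or (horizontal distance between pot_0 and sleeve_2 below 0.004 m and z of pot_0 in the frame of sleeve_2 below -0.028 m and angle between pot_0's own z axis and vertical below 0.08 rad)) and ((horizontal distance between pot_1 and sleeve_0 below 0.004 m and z of pot_1 in the frame of sleeve_0 below -0.028 m and angle between pot_1's own z axis and vertical below 0.08 rad) or (horizontal distance between pot_1 and sleeve_1 below 0.004 m and z of pot_1 in the frame of sleeve_1 below -0.028 m and angle between pot_1's own z axis and vertical below 0.08 rad) or (horizontal distance between pot_1 and sleeve_2 below 0.004 m and z of pot_1 in the frame of sleeve_2 below -0.028 m and angle between pot_1's own z axis and vertical below 0.08 rad)) and ((horizontal distance between pot_2 and sleeve_0 below 0.004 m and z of pot_2 in the frame of sleeve_0 below -0.028 m and angle between pot_2's own z axis and vertical below 0.08 rad) or (horizontal distance between pot_2 and sleeve_1 below 0.004 m and z of pot_2 in the frame of sleeve_1 below -0.028 m and angle between pot_2's own z axis and vertical below 0.08 rad) or (horizontal distance between pot_2 and sleeve_2 below 0.004 m and z of pot_2 in the frame of sleeve_2 below -0.028 m and angle between pot_2's own z axis and vertical below 0.08 rad)) and x of logger in the frame of cradle between -0.01 and 0.01 m and y of logger in the frame of cradle between -0.022 and 0.022 m and z of logger in the frame of cradle between 0.003 and 0.013 m and angle between the y axis of logger and the y axis of carrier, either way round below 0.15 rad), for 0.2 s.
3. the transport lock is home at its end stop (value of joint transport_lock above 0.035 m), for 0.2 s.
At the end, for the whole second after the job is handed in: every pot present stands in a sleeve within 4 mm of its axis, upright, its collar within 2 mm of the deck; the logger lies in both forks of the cradle, along it and within 22 mm of its middle; the transport lock is within 3 mm of its locked end stop; all at rest and released (all of step 2 and value of joint transport_lock above 0.035 m and linear speed of each of logger, pot_0, pot_1, pot_2 below 0.02 m/s); the robot touches nothing.
It fails at once if a pot is rammed in so hard that the deck yields by more than 2 mm (value of joint deck_yield above 0.002 m).
It fails at once if a bystander is pushed more than 3 cm (distance of any of blue_carton, tablet_cutter from where it was at the start of the episode above 0.03 m).
Of pot_0, pot_1, pot_2 only 2 to 3 are there at a start; the rules pass over those that are not, and their reading is None.
At some moment in a run one of pot_0, pot_1, pot_2 may be knocked a few centimetres aside while the robot is not near it.
It also fails if it takes over 208 s, if anything falls off the work surface, if the arm or the gripper's body presses on something with over 40 N, if the wrist force passes 120 N, or if a joint passes its speed limit or range.

## Robot

A 7-joint arm with a two-finger parallel gripper is mounted at the origin on a cart in front of the work surface, level with it; the furniture and walls round the work are solid. World frame = base frame: x ahead of the robot, y to its left, z up, the work surface at z = 0. Lengths are in m, angles in rad, forces in N, time in s.
With the tool pointing down it reaches from about 0.4 to 0.85 m from the base axis. Payload 4.5 kg.
Tool frame: the origin (TCP) lies at the very end of the fingers, on their centre line; the grasp point (between the pads) lies 19 mm behind it (r.grip_depth is the z of the grasp point in the tool frame, in m); z points along the fingers, y is the line along which they close (so a half turn about z gives the same grasp; the last joint's range is limited). The gripper opens to 88 mm and grips with 3 to 60 N. Pads are 18 mm wide; open, the fingers measure 123 mm over their backs; the gripper's body (75 mm by 187 mm) begins 45 mm behind the grasp point.
Start: joints at [-1.071, 0.689, -0.195, 1.565, 0.157, 0.902, -0.215], TCP at [0.281, 0.558, 0.239] pointing down, gripper open.
Joint ranges: [-3.01, 3.01], [-0.46, 2.08], [-1.47, 1.51], [0.13, 2.56], [-1, 4.14], [0.04, 2.09], [-2.66, 2.66]. Speed limits (rad/s): [2.57, 2.57, 3.14, 3.14, 3.14, 3.14, 3.14].

## Interface

Orientations are given as a unit quaternion [x, y, z, w].
In Python, from plant import r gives the robot as it stands.
- The arm moves only by the shell command python3 steer.py [FORCE], which reads ROWS from standard input. ROWS is one flat JSON list of numbers that holds 1 to 10 rows one after another, with no inner brackets; each row has 7 numbers: the opening from 0.0 (shut) to 1.0 (fully open), then dx, dy, dz in m, then a rotation vector rx, ry, rz in rad; each row is the pose to reach, as a shift and turn from the pose commanded when the command began, along the tool's axes at that moment; what a row does not reach only later rows make up. A row lasts 1/10 s, in which the tool goes at most 0.05 m and 0.15 rad, less where a joint would pass 70% of its speed; a pose out of reach is approached as far as the arm can. The fingers move at their own pace and stop on an object; FORCE is the grip in N (left out, the last holds). Time passes only in rows, so rows that do not move let the fingers close. It prints the time, the measured TCP pose, the force, the opening and the grip force at its end. Input that does not fit is refused with a message, and nothing moves.
- r.get_state(): the state, without advancing time (a new reading comes with each control period).
- r.snapshot(name): name is "side" or "top" or "wrist"; returns the picture (480x640x3 uint8, red, green, blue); there is no depth.
- r.camera_params(name): a dict with "fx", "fy", "cx", "cy" (pixels), "rvec" (rotation vector, rad) and "tvec" (3), from world to camera coordinates, as OpenCV has them. Camera axes: x right, y down, z forward; pixel columns grow to the right and rows downward; lengths in m; the calibration is good to about 2 mm. A picture is of the moment at which its call begins: read the wrist's pose just before it. camera_params takes no time and is no camera call; for the wrist camera it gives the pose at the moment of the call.
- r.finish_job(): hands the job in; it is judged then, once.
The state is a dict: "clock": time; "q": joint angles; "qd": joint speeds; "joint_torque": joint torques, N m; "tool_pos": TCP position; "eef_rot": TCP orientation; "contact_force": force on the tool from outside, world axes, zero at the start; "moment": the same for the moment, N m; "opening": opening from 0.0 (shut) to 1.0 (fully open); "finger_force": force on a finger pad.
Only numpy, scipy, OpenCV 4.12 (cv2) and the standard library are available. Lean on these libraries where they do the work, as an engineer would, in place of code of your own. Each camera call takes 0.05 s, during which the arm holds its last target. There are 200 camera calls.

## Working session

There is one attempt and no reset: what is moved stays moved. The work goes in short steps, Python scripts to look and compute and a shell command to move; the robot and the scene stay as the last step left them, time stands still between calls to the robot, and variables do not carry over. Pictures are saved under pics/ and viewed, at most 14 in all, crops included, and the job is handed in when it is done.

```bash
ls; mkdir -p pics; python3 - <<'E'
from plant import r
import cv2
print(r.get_state())
for n in("top","side","wrist"):
    p=r.camera_params(n);print(n,p)
    cv2.imwrite(f"pics/{n}0.png",r.snapshot(n)[:,:,::-1])
E
```

```text
pics
plant.py
steer.py
{'clock': 0.0, 'q': array([-1.07120668,  0.68993694, -0.19451272,  1.56634342,  0.15731292,
        0.90247997, -0.2151007 ]), 'qd': array([-1.51265935e-03, -1.48246858e-03,  6.39142643e-05,  2.14678211e-03,
        8.88494582e-04,  4.08679425e-04,  1.14616645e-03]), 'joint_torque': array([ 3.97727663e-04, -5.27554178e+01, -1.26634654e+00, -1.53427058e+01,
       -5.25604666e-02,  6.46693516e-03,  1.49404655e-04]), 'tool_pos': array([0.28047287, 0.55783709, 0.23793951]), 'eef_rot': array([ 2.30750961e-01,  9.73012439e-01, -8.77208846e-04, -1.35015064e-04]), 'contact_force': array([ 0.08929627, -0.08769188,  0.4936333 ]), 'moment': array([ 0.00578864,  0.03401341, -0.04129497]), 'finger_force': 0.0, 'opening': 1.0012340156813975}
top {'fx': 547.3704465531198, 'fy': 547.3704465531198, 'cx': 321.0444785319051, 'cy': 239.44736766391796, 'rvec': array([ 2.16196811, -2.19924153,  0.08824909]), 'tvec': array([0.27956917, 0.57277603, 1.15867049])}
side {'fx': 520.2112606549416, 'fy': 520.2112606549416, 'cx': 318.743738011621, 'cy': 236.89056363710944, 'rvec': array([ 0.2221495 , -2.50210847,  1.73527717]), 'tvec': array([0.63346834, 0.03260575, 1.14843798])}
wrist {'fx': 345.9377094567455, 'fy': 345.9377094567455, 'cx': 320.4333723977465, 'cy': 245.2340958892602, 'rvec': array([-2.45090613, -1.51152647, -0.22347216]), 'tvec': array([-0.62374182, -0.04184416,  0.39020725])}
```
View pics/top0.png

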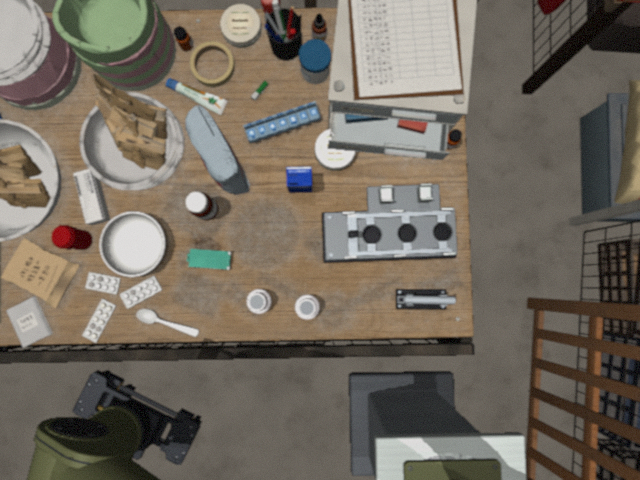

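View pics/side0.png

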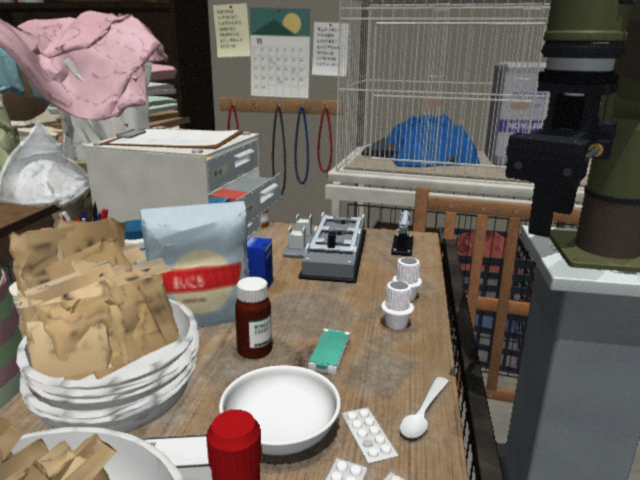

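Top view: the carrier spans (323–456, 207–262), with sleeves at about (372,233), (407,232) and (442,231) and the lock grip near (353,234). Two pots stand at (259,300) and (307,306), and the clip stand is at (425,299). The cradle forks are at (387,193) and (425,191), the carton at (299,179) and the teal cutter at (209,259). The side view shows the same two pots and no third.

```bash
cat > u.py <<'E'
import numpy as np, cv2
from plant import r
from scipy.spatial.transform import Rotation as R
def ray(p,uv):
    M=R.from_rotvec(p["rvec"]).as_matrix(); c=-M.T@p["tvec"]
    d=M.T@np.array([(uv[0]-p["cx"])/p["fx"],(uv[1]-p["cy"])/p["fy"],1.]); return c,d/np.linalg.norm(d)
def onz(p,uv,z):
    c,d=ray(p,uv); return c+d*(z-c[2])/d[2]
def proj(p,X):
    K=np.array([[p["fx"],0,p["cx"]],[0,p["fy"],p["cy"]],[0,0,1.]])
    return cv2.projectPoints(np.array(X,float).reshape(-1,3),p["rvec"],p["tvec"],K,None)[0].reshape(-1,2)
def tri(*obs): # obs: (params,uv) ; returns point, rms miss distance
    A=np.zeros((3,3));b=np.zeros(3);L=[]
    for p,uv in obs:
        c,d=ray(p,uv);P=np.eye(3)-np.outer(d,d);A+=P;b+=P@c;L.append((c,P))
    X=np.linalg.solve(A,b); return X,np.sqrt(np.mean([np.sum((P@(X-c))**2) for c,P in L]))
def go(pos,yaw=None):
    """shift and turn in tool axes to TCP pos, tool down, tool y axis at world angle yaw (mod pi)"""
    s=r.get_state(); T=R.from_quat(s["eef_rot"])
    y=T.as_matrix()[:,1]; cur=np.arctan2(y[1],y[0])
    yaw=cur if yaw is None else cur+(yaw-cur+np.pi/2)%np.pi-np.pi/2
    Y=np.array([np.cos(yaw),np.sin(yaw),0]);Z=np.array([0,0,-1.]);G=np.c_[np.cross(Y,Z),Y,Z]
    d=T.inv().apply(np.array(pos)-s["tool_pos"]); w=(T.inv()*R.from_matrix(G)).as_rotvec()
    print("t %.1f tcp %s yaw %.3f q7 %.2f -> shift %s rot %s"%(s["clock"],s["tool_pos"].round(4),cur,s["q"][6],d.round(4),w.round(3)))
def snap(n,f):
    p=r.camera_params(n); im=r.snapshot(n)[:,:,::-1].copy(); cv2.imwrite(f"pics/{f}.png",im); np.save(f"pics/{f}.npy",p,allow_pickle=True); return p,im
def load(f): return np.load(f"pics/{f}.npy",allow_pickle=True).item(),cv2.imread(f"pics/{f}.png")
E
python3 - <<'E'
from u import *
p=r.camera_params("top")
for n,uv,z in [("s2",(372,233),.036),("s1",(407,232),.036),("s0",(442,231),.036),("grip",(353,234),.076),("potA",(259,300),.07),("potB",(307,306),.07),("fork l",(387,193),.05),("fork r",(425,191),.05),("clip",(424,299),.06),("cl_l",(400,299),.06),("cl_r",(455,299),.06),("carton",(299,179),.088),("cutter",(209,259),.017)]:
    print(n,onz(p,uv,z).round(3))
c=r.camera_params("wrist");print("cam",ray(c,(320,240)), r.get_state()["tool_pos"])
go([.50,-.05,.35],0)
E
```

```text
s2 [0.588 0.161 0.036]
s1 [0.589 0.086 0.036]
s0 [0.59  0.011 0.036]
grip [0.583 0.204 0.076]
potA [0.451 0.399 0.07 ]
potB [0.437 0.301 0.07 ]
fork l [0.672 0.128 0.05 ]
fork r [0.675 0.047 0.05 ]
clip [0.447 0.059 0.06 ]
cl_l [0.448 0.108 0.06 ]
cl_r [ 0.446 -0.006  0.06 ]
carton [0.698 0.313 0.088]
cutter [0.54  0.513 0.017]
cam (array([0.21432851, 0.59129737, 0.38425725]), array([ 0.24699972, -0.12743828, -0.96059909])) [0.28057219 0.55797639 0.23809943]
t 0.1 tcp [0.2806 0.558  0.2381] yaw 1.105 q7 -0.22 -> shift [-0.4691 -0.4448 -0.1112] rot [-1.000e-03  1.000e-03  1.105e+00]
```

```bash
python3 -c "
from u import *
go([.50,.25,.30],1.571)"
```

```text
t 0.1 tcp [0.2806 0.558  0.2381] yaw 1.105 q7 -0.22 -> shift [-0.3344 -0.1767 -0.0616] rot [-0.001 -0.    -0.466]
```

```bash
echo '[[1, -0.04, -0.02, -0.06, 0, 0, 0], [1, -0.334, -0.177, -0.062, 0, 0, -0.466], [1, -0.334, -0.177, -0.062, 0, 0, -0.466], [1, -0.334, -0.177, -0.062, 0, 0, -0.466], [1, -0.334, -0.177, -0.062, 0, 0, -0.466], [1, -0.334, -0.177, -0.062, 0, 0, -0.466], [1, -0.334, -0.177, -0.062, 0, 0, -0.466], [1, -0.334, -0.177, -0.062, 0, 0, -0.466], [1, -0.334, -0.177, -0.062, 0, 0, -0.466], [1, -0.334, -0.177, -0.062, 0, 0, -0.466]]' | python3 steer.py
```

```text
refused: ROWS must be one flat list, 7 numbers to a row, no inner brackets. Nothing was moved.
```

The error is about the shape of the input: one flat list, 7 numbers to a row, no inner brackets. Fixing that and sending the same move.

```bash
echo '[1, -0.04, -0.02, -0.06, 0, 0, 0, 1, -0.334, -0.177, -0.062, 0, 0, -0.466, 1, -0.334, -0.177, -0.062, 0, 0, -0.466, 1, -0.334, -0.177, -0.062, 0, 0, -0.466, 1, -0.334, -0.177, -0.062, 0, 0, -0.466, 1, -0.334, -0.177, -0.062, 0, 0, -0.466, 1, -0.334, -0.177, -0.062, 0, 0, -0.466, 1, -0.334, -0.177, -0.062, 0, 0, -0.466, 1, -0.334, -0.177, -0.062, 0, 0, -0.466, 1, -0.334, -0.177, -0.062, 0, 0, -0.466]' | python3 steer.py
python3 -c "
from u import *
go([.50,.12,.30],1.571)
snap('wrist','w1')"
```

```text
clock: 1.15
tool_pos: [0.5002, 0.249, 0.3005]
eef_rot: [0.002, 1.0, -0.0, -0.0]
contact_force: [0.1, 0.3, 0.1]
opening: 1.002
finger_force: 0.0
t 1.1 tcp [0.5002 0.249  0.3005] yaw 1.568 q7 0.80 -> shift [-0.0002 -0.129   0.0005] rot [-0.    -0.    -0.003]
```

View pics/w1.png

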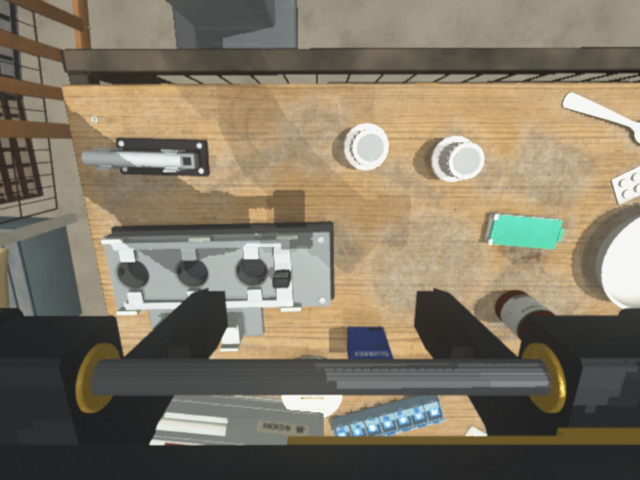

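The view has the carrier at (105–333, 222–310), its sleeve holes at about (133,273), (193,272) and (252,268), and the black grip at (282,277). The pot tops are at (372,147) and (464,160), and the logger runs from (85,157) to its head at (195,160). I'll take a second view from nearer the robot and to the right.

```bash
echo '[1, 0.05, -0.04, 0, 0, 0, 0, 1, 0.08, -0.08, 0, 0, 0, 0, 1, 0.08, -0.13, 0, 0, 0, 0, 1, 0.08, -0.13, 0, 0, 0, 0, 1, 0.08, -0.13, 0, 0, 0, 0]' | python3 steer.py
python3 -c "
from u import *
p,im=snap('wrist','w2')
cv2.imwrite('pics/w2c.png',cv2.resize(im[90:340,100:420],None,fx=2.4,fy=2.4,interpolation=cv2.INTER_CUBIC))
"
```

```text
clock: 1.7
tool_pos: [0.419, 0.12, 0.3009]
eef_rot: [0.0, 1.0, -0.0, -0.0]
contact_force: [0.7, -0.0, 0.3]
opening: 0.998
finger_force: 0.0
```

View pics/w2.png

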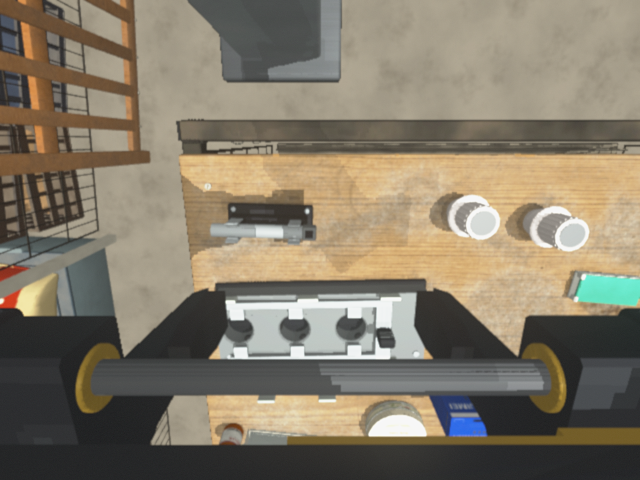

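This view came out too near: the fingers hide the carrier. The pot tops are at (483,222) and (572,233), and the logger runs from (210,232) to its head at (312,232). I'll take two more views from further forward.

```bash
echo '[1, -0.05, 0.0, 0, 0, 0, 0, 1, -0.1, 0.02, 0, 0, 0, 0, 1, -0.15, 0.05, 0, 0, 0, 0, 1, -0.19, 0.05, 0, 0, 0, 0, 1, -0.19, 0.05, 0, 0, 0, 0, 1, -0.19, 0.05, 0, 0, 0, 0]' | python3 steer.py
python3 -c "
from u import *
p,im=snap('wrist','w3')"
echo '[1, 0, -0.05, 0, 0, 0, 0, 1, 0, -0.1, 0, 0, 0, 0, 1, 0, -0.14, 0, 0, 0, 0, 1, 0, -0.14, 0, 0, 0, 0, 1, 0, -0.14, 0, 0, 0, 0]' | python3 steer.py
python3 -c "
from u import *
p,im=snap('wrist','w4')
a=load('w3')[1];cv2.imwrite('pics/w34.png',np.vstack([cv2.resize(x[60:300,80:400],None,fx=2,fy=1.25*1,interpolation=cv2.INTER_CUBIC) if 0 else x[50:340,60:560] for x in (a,im)]))
"
```

```text
clock: 2.35
tool_pos: [0.6098, 0.1736, 0.2995]
eef_rot: [-0.002, 1.0, 0.001, -0.001]
contact_force: [0.1, 0.3, 0.2]
opening: 0.999
finger_force: 0.0
clock: 2.9
tool_pos: [0.6087, 0.0305, 0.3013]
eef_rot: [0.0, 1.0, 0.0, -0.0]
contact_force: [0.8, 1.3, 0.2]
opening: 1.001
finger_force: 0.0
```

View pics/w34.png

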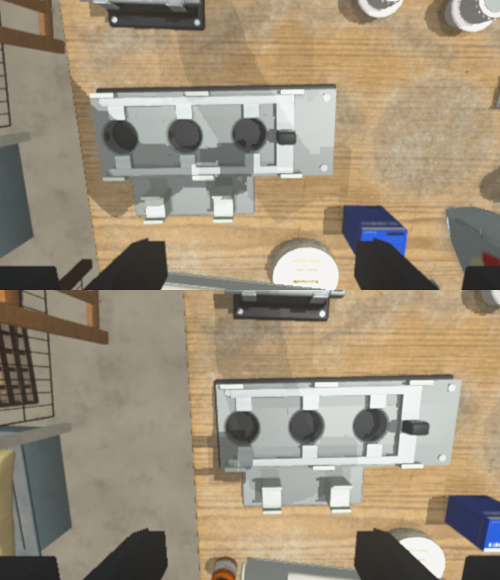

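The crops show the sleeve holes in w3 at (181,185), (245,184), (308,183) and the grip at (346,187). In w4 the holes are at (302,188), (366,186), (430,185) and the grip at (475,188). Next I'll segment these to measure the pots, grip, holes and logger.

```bash
cat >> u.py <<'E'
def blobs(mask,amin=30,roi=None):
    m=mask.astype(np.uint8); o=np.zeros_like(m)
    if roi: x0,y0,x1,y1=roi; o[y0:y1,x0:x1]=m[y0:y1,x0:x1]
    else: o=m
    n,l,s,c=cv2.connectedComponentsWithStats(o)
    return [(s[i].tolist(),c[i].round(1)) for i in range(1,n) if s[i][4]>=amin]
E
python3 - <<'E'
from u import *
for f,roi in(("w3",(150,130,400,240)),("w4",(270,130,520,240))):
    p,im=load(f);g=im.max(2);print(f)
    for b in blobs(g<75,60,roi):print(" dark",b)
for f,roi in (("w1",(330,110,510,200)),("w2",(430,180,610,270))):
    p,im=load(f);g=cv2.cvtColor(im,cv2.COLOR_BGR2HSV);print(f)
    for t in (60,40):
        for b in blobs((g[:,:,1]<t)&(g[:,:,2]>120),100,roi):print(" white",t,b)
for k,(f,x,y) in enumerate([("w1",320,110),("w2",430,180)]):
    im=load(f)[1][y:y+100,x:x+190]; v=cv2.resize(im,None,fx=4,fy=3,interpolation=cv2.INTER_NEAREST)
    o=v if k==0 else np.vstack([o,v])
cv2.imwrite("pics/pots.png",o)
E
```

```text
w3
 dark ([157, 138, 78, 4, 144], array([189.5, 139.2]))
 dark ([310, 169, 16, 31, 197], array([318.6, 185.3]))
 dark ([164, 171, 33, 31, 770], array([180.2, 185.6]))
 dark ([240, 177, 21, 24, 120], array([252.3, 193.4]))
 dark ([336, 181, 18, 13, 64], array([341.2, 187. ]))
 dark ([296, 189, 10, 9, 65], array([301.2, 192.6]))
w4
 dark ([283, 139, 72, 4, 136], array([311.8, 140.2]))
 dark ([423, 169, 18, 31, 219], array([433.8, 183.9]))
 dark ([362, 171, 18, 31, 223], array([372.6, 186.6]))
 dark ([286, 172, 33, 31, 517], array([303.6, 189.7]))
 dark ([462, 181, 11, 13, 110], array([467.5, 186.9]))
w1
 white 60 ([343, 123, 46, 48, 1740], array([365.5, 146.3]))
 white 60 ([430, 135, 56, 47, 1985], array([456.7, 158.8]))
 white 40 ([344, 123, 45, 47, 1677], array([365.7, 146.3]))
 white 40 ([431, 136, 54, 46, 1916], array([456.5, 158.9]))
w2
 white 60 ([446, 194, 54, 46, 1879], array([472.3, 217.2]))
 white 60 ([523, 206, 67, 46, 2246], array([555.7, 228.4]))
 white 40 ([447, 195, 53, 45, 1827], array([472.5, 217.2]))
 white 40 ([523, 206, 66, 46, 2169], array([555.8, 228.3]))
```

View pics/pots.png

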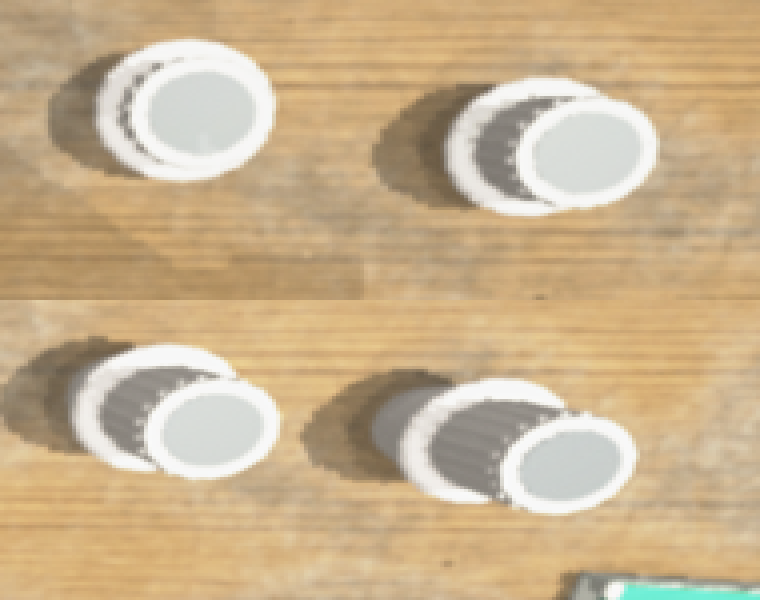

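The crops show both pots with a grey disc inside a white rim on top. In w1 the disc centres are at about (371,147) and (467,160), and in w2 at about (483,223) and (572,235). The discs can be segmented and triangulated.

```bash
python3 - <<'E'
from u import *
def disc(f,uv):
    p,im=load(f);x,y=uv;c=im[y-2:y+3,x-2:x+3].reshape(-1,3).mean(0)
    m=np.abs(im.astype(float)-c).max(2)<22
    m=(m*255).astype(np.uint8);n,l=cv2.connectedComponents(m[y-25:y+25,x-25:x+25],connectivity=4);k=l[25,25]
    cs=cv2.findContours((l==k).astype(np.uint8),cv2.RETR_EXTERNAL,cv2.CHAIN_APPROX_NONE)[0]
    e=cv2.fitEllipse(max(cs,key=len));return p,(e[0][0]+x-25,e[0][1]+y-25),e[1]
for n,a,b in(("potB",(371,147),(483,223)),("potA",(467,160),(572,235))):
    A,B=disc("w1",a),disc("w2",b);X,e=tri(A[:2],B[:2])
    print(n,np.round(A[1]+A[2]+B[1]+B[2],1),X.round(4),round(e,4),"z70:",onz(A[0],A[1],.07).round(4),onz(B[0],B[1],.07).round(4))
p3,p4=load("w3")[0],load("w4")[0]
X,e=tri((p3,(346,188)),(p4,(475,188)));print("grip",X.round(4),e)
X,e=tri((p3,(180.5,186)),(p4,(302.5,187)));print("s0",X.round(4),e)
for f in("w3","w4"):
    p,im=load(f)
    for uv in ((181,185),(245,184),(308,183)) if f=="w3" else ((302,188),(366,186),(430,185)):print(f,onz(p,uv,.036).round(4))
x=[]
for f,u0 in(("w3",290),("w4",415)):x.append(cv2.resize(load(f)[1][150:225,u0:u0+100],None,fx=6,fy=4,interpolation=cv2.INTER_NEAREST))
cv2.imwrite("pics/grip.png",np.vstack(x))
E
```

```text
potB [369.9 147.4  26.4  27.4 482.6 222.8  22.8  26.1] [0.4337 0.3    0.0701] 0.0 z70: [0.4337 0.3    0.07  ] [0.4337 0.3    0.07  ]
potA [466.3 160.5  25.5  28.6 571.9 234.8  20.8  26.1] [0.4475 0.4024 0.0703] 0.0 z70: [0.4475 0.4026 0.07  ] [0.4476 0.4026 0.07  ]
grip [0.5861 0.2013 0.0615] 0.0002179253105092527
s0 [0.588  0.0084 0.0359] 4.1786944337333675e-05
w3 [0.5867 0.0092 0.036 ]
w3 [0.5853 0.0845 0.036 ]
w3 [0.584  0.1585 0.036 ]
w4 [0.5892 0.0078 0.036 ]
w4 [0.5869 0.0835 0.036 ]
w4 [0.5857 0.159  0.036 ]
```

View pics/grip.png

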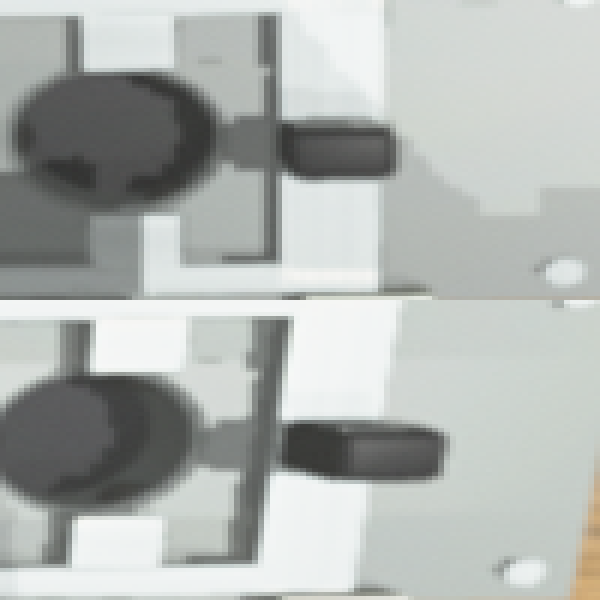

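The crops show the grip's top face centred at about (347.7,187.5) in w3 and (480.8,188.2) in w4. I'll grasp it along y with the present yaw.

```bash
python3 - <<'E'
from u import *
p3,p4=load("w3")[0],load("w4")[0]
X,e=tri((p3,(347.7,187.5)),(p4,(480.8,188.2)));print("grip",X.round(4),e)
go([X[0],X[1],.054],1.591)
E
```

```text
grip [0.5844 0.2022 0.0735] 0.00014644765887945625
t 3.0 tcp [0.6088 0.0323 0.3013] yaw 1.573 q7 1.23 -> shift [0.0241 0.1695 0.2476] rot [ 0.002  0.    -0.018]
```

```bash
echo '[0.6, 0.012, 0.05, 0.02, 0, 0, 0, 0.6, 0.024, 0.1, 0.06, 0, 0, -0.018, 0.6, 0.024, 0.15, 0.1, 0, 0, -0.018, 0.6, 0.024, 0.17, 0.14, 0, 0, -0.018, 0.6, 0.024, 0.17, 0.18, 0, 0, -0.018, 0.6, 0.024, 0.17, 0.21, 0, 0, -0.018, 0.6, 0.024, 0.17, 0.235, 0, 0, -0.018, 0.6, 0.024, 0.17, 0.248, 0, 0, -0.018, 0.6, 0.024, 0.17, 0.248, 0, 0, -0.018]' | python3 steer.py 30
echo '[0, 0, 0, 0, 0, 0, 0, 0, 0, 0, 0, 0, 0, 0, 0, 0, 0, 0, 0, 0, 0, 0, 0, 0, 0, 0, 0, 0, 0, 0, 0, 0, 0, 0, 0]' | python3 steer.py 30
```

```text
clock: 3.85
tool_pos: [0.584, 0.202, 0.0516]
eef_rot: [-0.01, 1.0, 0.0, -0.001]
contact_force: [-1.0, -0.1, 1.0]
opening: 0.603
finger_force: 0.0
clock: 4.35
tool_pos: [0.5863, 0.2009, 0.0537]
eef_rot: [-0.009, 1.0, 0.001, 0.001]
contact_force: [0.6, 0.7, 4.6]
opening: 0.225
finger_force: 30.0
```

```bash
echo '[0, 0, 0.006, 0, 0, 0, 0, 0, 0, 0.012, 0, 0, 0, 0, 0, 0, 0.018, 0, 0, 0, 0, 0, 0, 0.024, 0, 0, 0, 0, 0, 0, 0.029, 0, 0, 0, 0, 0, 0, 0.033, 0, 0, 0, 0, 0, 0, 0.036, 0, 0, 0, 0, 0, 0, 0.038, 0, 0, 0, 0, 0, 0, 0.04, 0, 0, 0, 0, 0, 0, 0.042, 0, 0, 0, 0]' | python3 steer.py
```

```text
clock: 5.35
tool_pos: [0.5856, 0.2365, 0.0535]
eef_rot: [-0.008, 1.0, -0.004, -0.0]
contact_force: [-1.6, -10.8, 10.7]
opening: 0.226
finger_force: 30.1
```

```bash
echo '[0.6, 0, -0.004, 0, 0, 0, 0, 0.6, 0, -0.004, 0, 0, 0, 0, 0.6, 0, -0.004, -0.03, 0, 0, 0, 0.6, 0, -0.004, -0.08, 0, 0, 0, 1, 0, -0.05, -0.12, 0, 0, 0, 1, 0, -0.08, -0.16, 0, 0, 0, 1, 0, -0.08, -0.16, 0, 0, 0, 1, 0, -0.08, -0.16, 0, 0, 0]' | python3 steer.py
python3 -c "
from u import *
p,im=snap('wrist','w5');go([.6,.05,.21],1.59)"
echo '[1, 0, -0.05, 0, 0, 0, 0, 1, 0, -0.1, 0, 0, 0, 0, 1, 0, -0.12, 0, 0, 0, 0, 1, 0, -0.12, 0, 0, 0, 0, 1, 0, -0.12, 0, 0, 0, 0]' | python3 steer.py
python3 -c "
from u import *
p,im=snap('wrist','w6')
a=load('w5')[1];cv2.imwrite('pics/w56.png',np.vstack([x[80:360,20:620] for x in (a,im)]))
"
```

```text
clock: 6.15
tool_pos: [0.5873, 0.1617, 0.2141]
eef_rot: [-0.008, 1.0, 0.001, 0.001]
contact_force: [-0.1, 1.0, -0.2]
opening: 0.927
finger_force: 0.0
t 6.2 tcp [0.5861 0.1632 0.2125] yaw 1.589 q7 0.98 -> shift [-0.0118 -0.1135  0.0024] rot [ 0.002  0.    -0.001]
clock: 6.7
tool_pos: [0.5878, 0.0452, 0.2112]
eef_rot: [-0.01, 1.0, 0.001, -0.001]
contact_force: [-0.4, 0.6, 0.2]
opening: 1.005
finger_force: 0.0
```

View pics/w56.png

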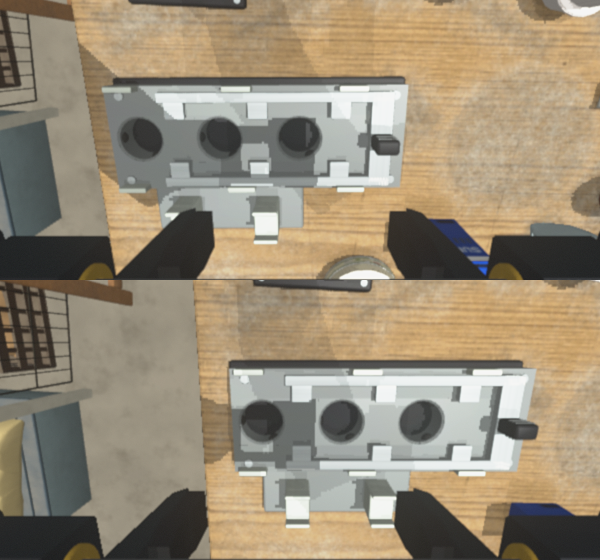

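The teeth now stand clear of the holes. Hole centres are at (161,218), (241,217), (319,217) in w5 and (282,221), (362,220), (442,220) in w6. I'll fit ellipses to the mouths.

```bash
cat > sl.py <<'E'
from u import *
def hole(f,uv,h=27):
    p,im=load(f);x,y=uv;g=im[y-h:y+h,x-h:x+h].max(2)
    best=None
    for t in range(70,130,5):
        n,l=cv2.connectedComponents((cv2.morphologyEx((g<t).astype(np.uint8),cv2.MORPH_CLOSE,np.ones((5,5)))),connectivity=4)
        k=np.bincount(l[h-6:h+7,h-6:h+7][l[h-6:h+7,h-6:h+7]>0],minlength=2).argmax()
        c=cv2.findContours((l==k).astype(np.uint8),cv2.RETR_EXTERNAL,cv2.CHAIN_APPROX_NONE)[0]
        c=cv2.convexHull(max(c,key=len))
        if len(c)<6:continue
        e=cv2.fitEllipse(c);d=np.array(e[1])
        s=cv2.contourArea(c)/(np.pi/4*d.prod())
        # hull that fills an ellipse of plausible size
        X=onz(p,(e[0][0]+x-h,e[0][1]+y-h),.036);dist=np.linalg.norm(X-ray(p,uv)[0])
        D=d.max()*dist/p["fx"]*1000
        if best is None or abs(D-40.5)<abs(best[3]-40.5):best=(p,(e[0][0]+x-h,e[0][1]+y-h),X,D,t,s)
    return best
S=[]
for n,a,b in(("s0",(161,218),(282,221)),("s1",(241,217),(362,220)),("s2",(319,217),(442,220))):
    A,B=hole("w5",a),hole("w6",b);X,e=tri(A[:2],B[:2])
    print(n,np.round(A[1]+B[1],1),X.round(4),"%.4f"%e,A[2].round(4),B[2].round(4),[round(float(v),2) for v in A[3:]+B[3:]])
E
python3 sl.py
```

```text
s0 [161.4 217.9 282.2 220.5] [0.5878 0.0081 0.0347] 0.0001 [0.5876 0.0087 0.036 ] [0.5874 0.0083 0.036 ] [44.47, 70.0, 0.85, 40.54, 80.0, 0.91]
s1 [240.5 217.6 361.2 220.8] [0.5868 0.0838 0.0335] 0.0000 [0.5862 0.0844 0.036 ] [0.5862 0.0834 0.036 ] [40.57, 70.0, 0.86, 40.26, 105.0, 0.98]
s2 [318.4 217.4 439.9 220.7] [0.585  0.1589 0.0341] 0.0001 [0.5848 0.1589 0.036 ] [0.5845 0.1583 0.036 ] [40.83, 95.0, 0.97, 40.55, 75.0, 0.72]
```

```bash
python3 -c "
from u import *
go([.4337,.300,.12],1.571)"
```

```text
t 6.8 tcp [0.5879 0.0461 0.2116] yaw 1.593 q7 1.16 -> shift [0.1483 0.257  0.0926] rot [ 0.003 -0.002  0.022]
```

```bash
echo '[1, 0.03, 0.05, 0, 0, 0, 0, 1, 0.06, 0.1, 0, 0, 0, 0, 1, 0.09, 0.15, 0, 0, 0, 0, 1, 0.12, 0.2, 0, 0, 0, 0, 1, 0.148, 0.25, 0, 0, 0, 0.022, 1, 0.148, 0.257, 0, 0, 0, 0.022, 1, 0.148, 0.257, 0, 0, 0, 0.022]' | python3 steer.py 60
cat >> u.py <<'E'
def discs(f,z=.07):
    p,im=load(f);h=cv2.cvtColor(im,cv2.COLOR_BGR2HSV);out=[]
    m=((h[:,:,1]<40)&(h[:,:,2]>170)&(h[:,:,2]<232)).astype(np.uint8)
    for c in cv2.findContours(m,cv2.RETR_EXTERNAL,cv2.CHAIN_APPROX_NONE)[0]:
        if len(c)<40:continue
        e=cv2.fitEllipse(c);A=cv2.contourArea(c)
        if A>300 and e[1][0]/e[1][1]>.65 and .9<A/(np.pi/4*e[1][0]*e[1][1])<1.1:
            X=onz(p,e[0],z);D=e[1][1]/p["fx"]*np.linalg.norm(X-ray(p,e[0])[0]);out.append((np.round(e[0],1),X.round(4),round(D*1000,1)))
    return out
E
python3 -c "
from u import *
snap('wrist','w7')
for f in('w1','w7'):
  for d in discs(f):print(f,d)
go([.4337,.300,.045],1.571)"
```

```text
clock: 7.45
tool_pos: [0.4293, 0.3079, 0.213]
eef_rot: [-0.007, 1.0, 0.004, -0.001]
contact_force: [0.1, -0.1, 0.1]
opening: 0.997
finger_force: 0.0
w1 (array([466.3, 160.5]), array([0.4475, 0.4025, 0.07  ]), np.float64(32.4))
w1 (array([369.9, 147.3]), array([0.4336, 0.3   , 0.07  ]), np.float64(30.0))
w7 (array([427.4, 251.5]), array([0.4475, 0.4026, 0.07  ]), np.float64(29.7))
w7 (array([311. , 225.4]), array([0.4252, 0.3   , 0.07  ]), np.float64(48.7))
t 7.5 tcp [0.4317 0.3035 0.2127] yaw 1.580 q7 0.61 -> shift [-0.0023 -0.0041  0.1676] rot [ 0.004 -0.002  0.009]
```

```bash
echo '[1, -0.002, -0.004, 0.04, 0, 0, 0.009, 1, -0.002, -0.004, 0.08, 0, 0, 0.009, 1, -0.002, -0.004, 0.11, 0, 0, 0.009, 1, -0.002, -0.004, 0.14, 0, 0, 0.009, 1, -0.002, -0.004, 0.16, 0, 0, 0.009, 1, -0.002, -0.004, 0.167, 0, 0, 0.009, 1, -0.002, -0.004, 0.167, 0, 0, 0.009]' | python3 steer.py 60
echo '[0, 0, 0, 0, 0, 0, 0, 0, 0, 0, 0, 0, 0, 0, 0, 0, 0, 0, 0, 0, 0, 0, 0, 0, 0, 0, 0, 0, 0, 0, 0, 0, 0, 0, 0, 0, 0, 0, 0, 0, 0, 0]' | python3 steer.py 60
python3 -c "
from u import *
s=r.get_state();print(s['tool_pos'],s['finger_force'],s['opening']*88);go([.5876,.0078,.18],1.59)"
```

```text
clock: 8.2
tool_pos: [0.4372, 0.2926, 0.0449]
eef_rot: [0.006, 1.0, -0.0, -0.001]
contact_force: [0.4, 0.4, 0.3]
opening: 0.999
finger_force: 0.0
clock: 8.8
tool_pos: [0.438, 0.293, 0.046]
eef_rot: [0.006, 1.0, 0.0, 0.0]
contact_force: [0.1, 0.7, -0.4]
opening: 0.479
finger_force: 0.3
[0.43804513 0.29295483 0.04597357] 0.25709252804517746 42.14004288156655
t 8.8 tcp [0.438 0.293 0.046] yaw 1.558 q7 0.50 -> shift [-0.1532 -0.2831 -0.1342] rot [ 0.001  0.001 -0.032]
```

```bash
echo '[1, 0, 0, 0, 0, 0, 0, 1, 0, 0, 0, 0, 0, 0, 1, 0.0043, 0.007, 0.001, 0, 0, 0, 1, 0.0043, 0.007, 0.001, 0, 0, 0, 1, 0.0043, 0.007, 0.001, 0, 0, 0]' | python3 steer.py 60
python3 -c "
from u import *
snap('wrist','w8')
for d in discs('w8'):print(d)
go([.4337,.300,.045],1.571)"
echo '[0, 0, 0, 0, 0, 0, 0, 0, 0, 0, 0, 0, 0, 0, 0, 0, 0, 0, 0, 0, 0, 0, 0, 0, 0, 0, 0, 0, 0, 0, 0, 0, 0, 0, 0, 0, 0, 0, 0, 0, 0, 0, 0, 0, 0, 0, 0, 0, 0, 0, 0, 0, 0, 0, 0, 0, 0, 0, 0, 0, 0, 0, 0, 0, 0, 0, 0, 0, 0, 0]' | python3 steer.py 60
python3 -c "
from u import *
go([.5876,.0078,.18],1.59)"
```

```text
clock: 9.3
tool_pos: [0.4332, 0.3001, 0.0446]
eef_rot: [0.006, 1.0, 0.0, -0.0]
contact_force: [0.7, -0.0, 0.1]
opening: 0.913
finger_force: 0.0
(array([340.1, 339.2]), array([0.435 , 0.3072, 0.07  ]), np.float64(16.4))
t 9.3 tcp [0.4334 0.2998 0.0446] yaw 1.559 q7 0.49 -> shift [-0.0003  0.0002 -0.0004] rot [-0.    -0.    -0.012]
clock: 10.35
tool_pos: [0.4337, 0.2997, 0.0447]
eef_rot: [0.006, 1.0, 0.0, 0.0]
contact_force: [0.8, 0.1, 0.6]
opening: 0.416
finger_force: 59.8
t 10.3 tcp [0.4337 0.2997 0.0447] yaw 1.558 q7 0.49 -> shift [-0.1577 -0.2899 -0.1353] rot [ 0.     0.    -0.032]
```

```bash
echo '[0, 0, 0, -0.04, 0, 0, 0, 0, 0, 0, -0.08, 0, 0, 0, 0, -0.02, -0.02, -0.12, 0, 0, 0, 0, -0.04, -0.06, -0.135, 0, 0, 0, 0, -0.07, -0.1, -0.135, 0, 0, 0, 0, -0.1, -0.14, -0.135, 0, 0, 0, 0, -0.12, -0.18, -0.135, 0, 0, 0, 0, -0.14, -0.22, -0.135, 0, 0, 0, 0, -0.158, -0.26, -0.135, 0, 0, -0.032, 0, -0.158, -0.29, -0.135, 0, 0, -0.032]' | python3 steer.py
echo '[0, 0, 0, 0, 0, 0, 0, 0, 0, 0, 0, 0, 0, 0, 0, 0, 0, 0, 0, 0, 0]' | python3 steer.py
python3 -c "
from u import *
go([.5876,.0078,.088],1.59)
s=r.get_state();print(s['contact_force'],s['opening'],s['q'].round(2))"
```

```text
clock: 11.35
tool_pos: [0.5899, 0.0036, 0.1794]
eef_rot: [-0.008, 1.0, -0.001, 0.001]
contact_force: [-0.5, 0.7, -0.8]
opening: 0.415
finger_force: 59.8
clock: 11.65
tool_pos: [0.5876, 0.0095, 0.1798]
eef_rot: [-0.011, 1.0, 0.001, -0.0]
contact_force: [-0.7, 0.1, -0.1]
opening: 0.417
finger_force: 59.8
t 11.7 tcp [0.5876 0.0095 0.1798] yaw 1.592 q7 1.16 -> shift [ 0.     -0.0018  0.0918] rot [ 0.001 -0.     0.002]
[-0.66288962  0.09668448 -0.11222775] 0.4166443020724644 [ 0.12  0.73 -0.36  1.73  0.36  0.74  1.16]
```

```bash
echo '[0, 0, -0.0018, 0.03, 0, 0, 0, 0, 0, -0.0018, 0.06, 0, 0, 0, 0, 0, -0.0018, 0.08, 0, 0, 0, 0, 0, -0.0018, 0.09, 0, 0, 0, 0, 0, -0.0018, 0.095, 0, 0, 0, 0, 0, -0.0018, 0.099, 0, 0, 0, 0, 0, -0.0018, 0.102, 0, 0, 0, 0, 0, -0.0018, 0.102, 0, 0, 0, 0, 0, -0.0018, 0.102, 0, 0, 0]' | python3 steer.py
python3 -c "
from u import *
go([.5876,.0078,.0507],1.59)"
```

```text
clock: 12.55
tool_pos: [0.5883, 0.0059, 0.0783]
eef_rot: [-0.01, 1.0, 0.0, 0.001]
contact_force: [0.9, 0.3, -0.8]
opening: 0.419
finger_force: 59.8
t 12.6 tcp [0.5883 0.0059 0.0783] yaw 1.590 q7 1.10 -> shift [0.0007 0.0019 0.0276] rot [ 0.     0.001 -0.   ]
```

```bash
echo '[0, 0, 0.001, 0.0005, 0, 0, 0.1, 0, 0, 0.001, 0.001, 0, 0, 0.2, 0, 0, 0.001, 0.0015, 0, 0, 0.3, 0, 0, 0.001, 0.002, 0, 0, 0.2, 0, 0, 0.001, 0.0025, 0, 0, 0.1, 0, 0, 0.001, 0.003, 0, 0, 0, 0, 0, 0.001, 0.0035, 0, 0, -0.1, 0, 0, 0.001, 0.004, 0, 0, -0.2, 0, 0, 0.001, 0.0045, 0, 0, -0.1, 0, 0, 0.001, 0.005, 0, 0, 0]' | python3 steer.py
echo '[0, 0, 0, 0.0005, 0, 0, 0.1, 0, 0, 0, 0.001, 0, 0, 0.2, 0, 0, 0, 0.0015, 0, 0, 0.3, 0, 0, 0, 0.002, 0, 0, 0.2, 0, 0, 0, 0.0025, 0, 0, 0.1, 0, 0, 0, 0.003, 0, 0, 0, 0, 0, 0, 0.0035, 0, 0, -0.1, 0, 0, 0, 0.004, 0, 0, -0.2, 0, 0, 0, 0.0045, 0, 0, -0.1, 0, 0, 0, 0.005, 0, 0, 0]' | python3 steer.py
```

```text
clock: 13.55
tool_pos: [0.5883, 0.0067, 0.0732]
eef_rot: [-0.007, 1.0, 0.0, 0.0]
contact_force: [-0.3, 0.1, -0.1]
opening: 0.419
finger_force: 59.8
clock: 14.55
tool_pos: [0.5889, 0.0073, 0.0691]
eef_rot: [-0.008, 1.0, 0.001, 0.001]
contact_force: [-1.4, -0.0, 6.9]
opening: 0.414
finger_force: 59.9
```

```bash
echo '[0, 0, 0, 0.0005, 0, 0, 0.1, 0, 0, 0, 0.001, 0, 0, 0.2, 0, 0, 0, 0.0015, 0, 0, 0.3, 0, 0, 0, 0.002, 0, 0, 0.2, 0, 0, 0, 0.0025, 0, 0, 0.1, 0, 0, 0, 0.003, 0, 0, 0, 0, 0, 0, 0.0035, 0, 0, -0.1, 0, 0, 0, 0.004, 0, 0, -0.2, 0, 0, 0, 0.0045, 0, 0, -0.1, 0, 0, 0, 0.005, 0, 0, 0]' | python3 steer.py
echo '[0, 0, 0, 0.0005, 0, 0, 0.1, 0, 0, 0, 0.001, 0, 0, 0.2, 0, 0, 0, 0.0015, 0, 0, 0.3, 0, 0, 0, 0.002, 0, 0, 0.2, 0, 0, 0, 0.0025, 0, 0, 0.1, 0, 0, 0, 0.003, 0, 0, 0, 0, 0, 0, 0.0035, 0, 0, -0.1, 0, 0, 0, 0.004, 0, 0, -0.2, 0, 0, 0, 0.0045, 0, 0, -0.1, 0, 0, 0, 0.005, 0, 0, 0]' | python3 steer.py
```

```text
clock: 15.55
tool_pos: [0.5891, 0.007, 0.0647]
eef_rot: [-0.008, 1.0, 0.0, 0.002]
contact_force: [-2.9, -1.0, 11.1]
opening: 0.415
finger_force: 59.9
clock: 16.55
tool_pos: [0.5896, 0.0082, 0.0604]
eef_rot: [-0.009, 1.0, 0.001, 0.002]
contact_force: [-1.5, 2.0, 12.9]
opening: 0.418
finger_force: 59.9
```

```bash
echo '[0, 0, 0, 0.0005, 0, 0, 0.1, 0, 0, 0, 0.001, 0, 0, 0.2, 0, 0, 0, 0.0015, 0, 0, 0.3, 0, 0, 0, 0.002, 0, 0, 0.2, 0, 0, 0, 0.0025, 0, 0, 0.1, 0, 0, 0, 0.003, 0, 0, 0, 0, 0, 0, 0.0035, 0, 0, -0.1, 0, 0, 0, 0.004, 0, 0, -0.2, 0, 0, 0, 0.0045, 0, 0, -0.1, 0, 0, 0, 0.005, 0, 0, 0]' | python3 steer.py
echo '[0, 0, 0, 0.0005, 0, 0, 0.1, 0, 0, 0, 0.001, 0, 0, 0.2, 0, 0, 0, 0.0015, 0, 0, 0.3, 0, 0, 0, 0.002, 0, 0, 0.2, 0, 0, 0, 0.0025, 0, 0, 0.1, 0, 0, 0, 0.003, 0, 0, 0, 0, 0, 0, 0.0035, 0, 0, -0.1, 0, 0, 0, 0.004, 0, 0, -0.2]' | python3 steer.py
```

```text
clock: 17.55
tool_pos: [0.5898, 0.0078, 0.055]
eef_rot: [-0.009, 1.0, 0.001, 0.002]
contact_force: [0.1, 0.7, 9.3]
opening: 0.415
finger_force: 59.9
clock: 18.35
tool_pos: [0.5889, 0.0072, 0.051]
eef_rot: [-0.11, 0.994, 0.0, 0.001]
contact_force: [-2.7, 0.5, 12.0]
opening: 0.412
finger_force: 59.9
```

```bash
echo '[0, 0, 0, 0.0005, 0, 0, 0.1, 0, 0, 0, 0.001, 0, 0, 0.2, 0, 0, 0, 0.0015, 0, 0, 0.3, 0, 0, 0, 0.002, 0, 0, 0.2]' | python3 steer.py
echo '[0, 0, 0, 0.0005, 0, 0, -0.1, 0, 0, 0, 0.001, 0, 0, -0.2, 0, 0, 0, 0.0015, 0, 0, -0.1, 0, 0, 0, 0.002, 0, 0, 0]' | python3 steer.py
```

```text
clock: 18.75
tool_pos: [0.5899, 0.0078, 0.0505]
eef_rot: [-0.009, 1.0, -0.0, 0.002]
contact_force: [-4.5, 0.7, 26.9]
opening: 0.421
finger_force: 59.7
clock: 19.15
tool_pos: [0.5902, 0.0083, 0.0499]
eef_rot: [-0.01, 1.0, 0.0, 0.003]
contact_force: [-6.4, 1.3, 35.6]
opening: 0.419
finger_force: 59.6
```

```bash
echo '[0, 0, 0, -0.002, 0, 0, 0, 0, 0, 0, -0.004, 0, 0, 0, 1, 0, 0, -0.004, 0, 0, 0, 1, 0, 0, -0.004, 0, 0, 0, 1, 0, 0, -0.004, 0, 0, 0, 1, 0, 0, -0.01, 0, 0, 0, 1, 0, 0, -0.05, 0, 0, 0, 1, 0, 0, -0.1, 0, 0, 0, 1, 0, 0, -0.16, 0, 0, 0, 1, 0, 0, -0.16, 0, 0, 0]' | python3 steer.py
echo '[1, 0, 0.05, -0.03, 0, 0, 0, 1, 0, 0.1, -0.04, 0, 0, 0, 1, 0, 0.14, -0.04, 0, 0, 0, 1, 0, 0.14, -0.04, 0, 0, 0, 1, 0, 0.14, -0.04, 0, 0, 0, 1, 0, 0.14, -0.04, 0, 0, 0]' | python3 steer.py
python3 -c "
from u import *
p,im=snap('wrist','w9')
for d in discs('w9'):print(d, onz(p,d[0],.076))
go([.4475,.4025,.20],1.57)"
```

```text
clock: 20.15
tool_pos: [0.591, 0.0074, 0.2105]
eef_rot: [-0.009, 1.0, 0.001, 0.005]
contact_force: [-0.6, 0.7, -0.6]
opening: 1.002
finger_force: 0.0
clock: 20.75
tool_pos: [0.5851, 0.1446, 0.2439]
eef_rot: [-0.009, 1.0, -0.001, -0.001]
contact_force: [-0.1, -0.5, 0.3]
opening: 1.001
finger_force: 0.0
t 20.8 tcp [0.5852 0.1442 0.244 ] yaw 1.587 q7 0.98 -> shift [0.1334 0.2606 0.0436] rot [-0.002 -0.001  0.017]
```

View pics/w9.png

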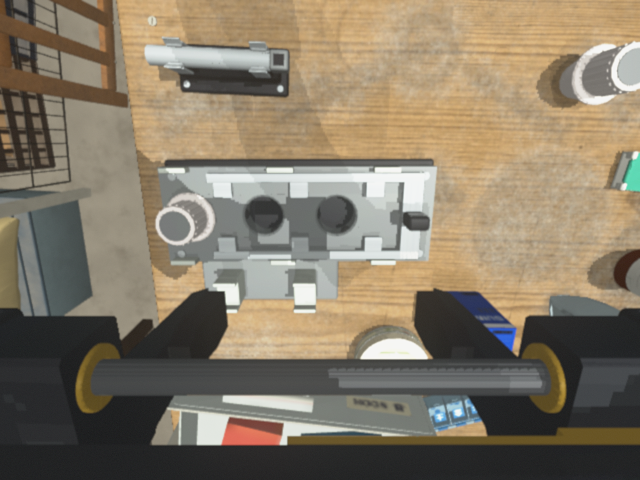

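The first pot is in the right-hand sleeve, its top centred at about (175,225). Pot A is still at the upper right (top at about (632,65)). The open drawer's edge shows at v≈395, behind the cradle.

```bash
python3 - <<'E'
from u import *
p,_=load("w9")
print("pot top exp",proj(p,[.5876,.008,.076]),proj(p,[.5876,.008,.081]),onz(p,(175,225),.076))
for z in(0,.1,.15):print("drawer w9",z,onz(p,(175,400),z).round(3),onz(p,(250,398),z).round(3))
p,_=load("w1")
for z in(0,.1,.15):print("drawer w1",z,onz(p,(250,400),z).round(3))
p=r.camera_params("top")
for z in(0,.1,.15):print("drawer top",z,onz(p,(390,157),z).round(3),onz(p,(330,150),z).round(3))
E
```

```text
pot top exp [[175.38357519 223.42315979]] [[173.18273407 224.67649664]] [0.58911942 0.00748303 0.076     ]
drawer w9 0 [ 0.854 -0.051  0.   ] [0.849 0.052 0.   ]
drawer w9 0.1 [ 0.766 -0.001  0.1  ] [0.762 0.075 0.1  ]
drawer w9 0.15 [0.722 0.023 0.15 ] [0.719 0.087 0.15 ]
drawer w1 0 [ 0.815  0.137 -0.   ]
drawer w1 0.1 [0.728 0.162 0.1  ]
drawer w1 0.15 [0.684 0.174 0.15 ]
drawer top 0 [0.761 0.113 0.   ] [0.779 0.246 0.   ]
drawer top 0.1 [0.738 0.126 0.1  ] [0.754 0.248 0.1  ]
drawer top 0.15 [0.726 0.133 0.15 ] [0.742 0.249 0.15 ]
```

```bash
echo '[1, 0.03, 0.05, 0, 0, 0, 0, 1, 0.06, 0.1, 0.01, 0, 0, 0, 1, 0.09, 0.15, 0.02, 0, 0, 0, 1, 0.11, 0.2, 0.03, 0, 0, 0.017, 1, 0.133, 0.24, 0.043, 0, 0, 0.017, 1, 0.133, 0.261, 0.043, 0, 0, 0.017, 1, 0.133, 0.261, 0.043, 0, 0, 0.017, 1, 0.133, 0.261, 0.043, 0, 0, 0.017]' | python3 steer.py
echo '[1, 0, 0, 0, 0, 0, 0, 1, 0, 0, 0, 0, 0, 0]' | python3 steer.py
python3 -c "
from u import *
snap('wrist','w10')
for d in discs('w10'):print(d)
go([.4475,.4025,.045],1.57)"
```

```text
clock: 21.6
tool_pos: [0.4474, 0.4047, 0.2011]
eef_rot: [-0.001, 1.0, -0.001, -0.0]
contact_force: [0.8, -1.5, -1.5]
opening: 1.001
finger_force: 0.0
clock: 21.8
tool_pos: [0.449, 0.4027, 0.2018]
eef_rot: [0.001, 1.0, -0.001, 0.0]
contact_force: [-0.2, 0.0, 0.6]
opening: 0.996
finger_force: 0.0
(array([319.9, 224.2]), array([0.4416, 0.4011, 0.07  ]), np.float64(46.7))
t 21.9 tcp [0.4488 0.4031 0.2018] yaw 1.569 q7 0.47 -> shift [ 0.0014 -0.0004  0.1568] rot [-0.001  0.001 -0.001]
```

```bash
python3 - <<'E'
from u import *
p,im=load("w10");h=cv2.cvtColor(im,cv2.COLOR_BGR2HSV)
for hi in(205,215,222):
    m=((h[:,:,1]<40)&(h[:,:,2]>185)&(h[:,:,2]<hi)).astype(np.uint8);m=cv2.morphologyEx(m,cv2.MORPH_OPEN,np.ones((5,5)))
    for b in blobs(m,300,(220,150,420,320)):print(hi,b,onz(p,b[1],.07).round(4))
E
echo '[1, 0.001, 0, 0.04, 0, 0, 0, 1, 0.001, 0, 0.08, 0, 0, 0, 1, 0.001, 0, 0.11, 0, 0, 0, 1, 0.001, 0, 0.11, 0, 0, 0, 1, 0.001, 0, 0.11, 0, 0, 0]' | python3 steer.py
```

```text
clock: 22.35
tool_pos: [0.4469, 0.4047, 0.0922]
eef_rot: [-0.0, 1.0, -0.0, 0.0]
contact_force: [0.6, 0.1, 0.5]
opening: 1.003
finger_force: 0.0
```

```bash
python3 - <<'E'
from u import *
p,im=load("w10");print(proj(p,[.4475,.4025,.07]), im[215:250:5,320].tolist(), im[190:270:4,320].max(1).tolist())
print(im[240,270:370:4].max(1).tolist())
go([.4475,.4025,.045],1.57)
E
```

```text
[[321.55026677 231.16090439]] [[128, 134, 134], [120, 124, 121], [118, 123, 120], [120, 123, 121], [121, 124, 122], [119, 123, 121], [117, 122, 119]] [185, 241, 247, 230, 156, 214, 184, 124, 124, 124, 123, 124, 124, 123, 124, 223, 126, 118, 126, 181]
[178, 176, 176, 181, 183, 121, 125, 128, 249, 216, 123, 123, 123, 124, 124, 124, 123, 222, 217, 215, 212, 202, 203, 200, 189]
t 22.4 tcp [0.4469 0.4047 0.0922] yaw 1.572 q7 0.41 -> shift [-0.0006 -0.0022  0.0472] rot [-0.     0.     0.002]
```

```bash
echo '[1, -0.0006, -0.002, 0.02, 0, 0, 0, 1, -0.0006, -0.002, 0.04, 0, 0, 0, 1, -0.0006, -0.002, 0.047, 0, 0, 0, 1, -0.0006, -0.002, 0.047, 0, 0, 0, 1, -0.0006, -0.002, 0.047, 0, 0, 0, 1, -0.0006, -0.002, 0.047, 0, 0, 0]' | python3 steer.py 60
python3 -c "
from u import *
go([.4475,.4025,.045],1.57)"
```

```text
clock: 22.95
tool_pos: [0.4475, 0.404, 0.0461]
eef_rot: [-0.001, 1.0, 0.001, 0.001]
contact_force: [0.4, 0.8, 0.2]
opening: 1.0
finger_force: 0.0
t 22.9 tcp [0.4475 0.404  0.0461] yaw 1.573 q7 0.38 -> shift [ 0.0001 -0.0015  0.0011] rot [0.002 0.002 0.003]
```

```bash
echo '[0, 0, -0.0015, 0.001, 0, 0, 0, 0, 0, -0.0015, 0.001, 0, 0, 0, 0, 0, -0.0015, 0.001, 0, 0, 0, 0, 0, -0.0015, 0.001, 0, 0, 0, 0, 0, -0.0015, 0.001, 0, 0, 0, 0, 0, -0.0015, 0.001, 0, 0, 0, 0, 0, -0.0015, 0.001, 0, 0, 0, 0, 0, -0.0015, 0.001, 0, 0, 0, 0, 0, -0.0015, 0.001, 0, 0, 0, 0, 0, -0.0015, 0.001, 0, 0, 0]' | python3 steer.py 60
python3 -c "
from u import *
go([.5850,.1595,.18],1.59)"
```

```text
clock: 23.95
tool_pos: [0.4468, 0.4018, 0.0437]
eef_rot: [-0.001, 1.0, 0.0, 0.0]
contact_force: [0.4, 0.6, -0.1]
opening: 0.42
finger_force: 59.7
t 23.9 tcp [0.4468 0.4018 0.0437] yaw 1.573 q7 0.38 -> shift [-0.1376 -0.2426 -0.1363] rot [ 0.     0.    -0.017]
```

```bash
echo '[0, 0, 0, -0.04, 0, 0, 0, 0, 0, 0, -0.08, 0, 0, 0, 0, -0.02, -0.03, -0.12, 0, 0, 0, 0, -0.05, -0.07, -0.136, 0, 0, 0, 0, -0.08, -0.11, -0.136, 0, 0, 0, 0, -0.1, -0.15, -0.136, 0, 0, 0, 0, -0.12, -0.19, -0.136, 0, 0, 0, 0, -0.138, -0.23, -0.136, 0, 0, -0.017, 0, -0.138, -0.243, -0.136, 0, 0, -0.017, 0, -0.138, -0.243, -0.136, 0, 0, -0.017]' | python3 steer.py
echo '[0, 0, 0, 0, 0, 0, 0, 0, 0, 0, 0, 0, 0, 0, 0, 0, 0, 0, 0, 0, 0]' | python3 steer.py
python3 -c "
from u import *
go([.5850,.1595,.077],1.59)"
```

```text
clock: 24.95
tool_pos: [0.5855, 0.1555, 0.1793]
eef_rot: [-0.007, 1.0, -0.001, -0.001]
contact_force: [0.1, 0.1, -0.2]
opening: 0.423
finger_force: 59.7
clock: 25.25
tool_pos: [0.5846, 0.1616, 0.1798]
eef_rot: [-0.011, 1.0, 0.001, -0.0]
contact_force: [-0.2, 0.4, -0.6]
opening: 0.419
finger_force: 59.7
t 25.2 tcp [0.5846 0.1616 0.1798] yaw 1.594 q7 0.90 -> shift [-0.0003 -0.0022  0.1028] rot [ 0.001 -0.     0.004]
```

```bash
echo '[0, 0, -0.002, 0.03, 0, 0, 0, 0, 0, -0.002, 0.06, 0, 0, 0, 0, 0, -0.002, 0.08, 0, 0, 0, 0, 0, -0.002, 0.09, 0, 0, 0, 0, 0, -0.002, 0.095, 0, 0, 0, 0, 0, -0.002, 0.099, 0, 0, 0, 0, 0, -0.002, 0.103, 0, 0, 0, 0, 0, -0.002, 0.103, 0, 0, 0, 0, 0, -0.002, 0.103, 0, 0, 0, 0, 0, -0.002, 0.103, 0, 0, 0]' | python3 steer.py
python3 -c "
from u import *
go([.5850,.1595,.0497],1.59)"
```

```text
clock: 26.25
tool_pos: [0.5858, 0.1571, 0.0772]
eef_rot: [-0.01, 1.0, 0.0, 0.0]
contact_force: [0.1, 0.4, 0.3]
opening: 0.418
finger_force: 59.7
t 26.2 tcp [0.5858 0.1571 0.0772] yaw 1.590 q7 0.84 -> shift [0.0008 0.0024 0.0275] rot [ 0.     0.001 -0.   ]
```

```bash
echo '[0, 0, 0.0015, 0.0005, 0, 0, 0.1, 0, 0, 0.0015, 0.001, 0, 0, 0.2, 0, 0, 0.0015, 0.0015, 0, 0, 0.3, 0, 0, 0.0015, 0.002, 0, 0, 0.2, 0, 0, 0.0015, 0.0025, 0, 0, 0.1, 0, 0, 0.0015, 0.003, 0, 0, 0, 0, 0, 0.0015, 0.0035, 0, 0, -0.1, 0, 0, 0.0015, 0.004, 0, 0, -0.2, 0, 0, 0.0015, 0.0045, 0, 0, -0.1, 0, 0, 0.0015, 0.005, 0, 0, 0]' | python3 steer.py
echo '[0, 0, 0, 0.0005, 0, 0, 0.1, 0, 0, 0, 0.001, 0, 0, 0.2, 0, 0, 0, 0.0015, 0, 0, 0.3, 0, 0, 0, 0.002, 0, 0, 0.2, 0, 0, 0, 0.0025, 0, 0, 0.1, 0, 0, 0, 0.003, 0, 0, 0, 0, 0, 0, 0.0035, 0, 0, -0.1, 0, 0, 0, 0.004, 0, 0, -0.2, 0, 0, 0, 0.0045, 0, 0, -0.1, 0, 0, 0, 0.005, 0, 0, 0]' | python3 steer.py
echo '[0, 0, 0, 0.0005, 0, 0, 0.1, 0, 0, 0, 0.001, 0, 0, 0.2, 0, 0, 0, 0.0015, 0, 0, 0.3, 0, 0, 0, 0.002, 0, 0, 0.2, 0, 0, 0, 0.0025, 0, 0, 0.1, 0, 0, 0, 0.003, 0, 0, 0, 0, 0, 0, 0.0035, 0, 0, -0.1, 0, 0, 0, 0.004, 0, 0, -0.2, 0, 0, 0, 0.0045, 0, 0, -0.1, 0, 0, 0, 0.005, 0, 0, 0]' | python3 steer.py
```

```text
clock: 27.25
tool_pos: [0.5856, 0.1584, 0.072]
eef_rot: [-0.007, 1.0, 0.0, 0.0]
contact_force: [-0.2, -0.5, -1.0]
opening: 0.415
finger_force: 59.7
clock: 28.25
tool_pos: [0.5854, 0.159, 0.0677]
eef_rot: [-0.008, 1.0, 0.001, 0.0]
contact_force: [-0.7, 0.6, 4.4]
opening: 0.413
finger_force: 59.7
clock: 29.25
tool_pos: [0.5856, 0.1583, 0.0636]
eef_rot: [-0.008, 1.0, -0.0, 0.0]
contact_force: [-3.3, -0.4, 13.3]
opening: 0.416
finger_force: 59.7
```

```bash
echo '[0, 0, 0, 0.0005, 0, 0, 0.1, 0, 0, 0, 0.001, 0, 0, 0.2, 0, 0, 0, 0.0015, 0, 0, 0.3, 0, 0, 0, 0.002, 0, 0, 0.2, 0, 0, 0, 0.0025, 0, 0, 0.1, 0, 0, 0, 0.003, 0, 0, 0, 0, 0, 0, 0.0035, 0, 0, -0.1, 0, 0, 0, 0.004, 0, 0, -0.2, 0, 0, 0, 0.0045, 0, 0, -0.1, 0, 0, 0, 0.005, 0, 0, 0]' | python3 steer.py
echo '[0, 0, 0, 0.0005, 0, 0, 0.1, 0, 0, 0, 0.001, 0, 0, 0.2, 0, 0, 0, 0.0015, 0, 0, 0.3, 0, 0, 0, 0.002, 0, 0, 0.2, 0, 0, 0, 0.0025, 0, 0, 0.1, 0, 0, 0, 0.003, 0, 0, 0, 0, 0, 0, 0.0035, 0, 0, -0.1, 0, 0, 0, 0.004, 0, 0, -0.2, 0, 0, 0, 0.0045, 0, 0, -0.1, 0, 0, 0, 0.005, 0, 0, 0]' | python3 steer.py
```

```text
clock: 30.25
tool_pos: [0.5858, 0.1603, 0.0594]
eef_rot: [-0.009, 1.0, 0.001, 0.001]
contact_force: [-3.9, -0.4, 14.9]
opening: 0.419
finger_force: 59.8
clock: 31.25
tool_pos: [0.5859, 0.1601, 0.0537]
eef_rot: [-0.009, 1.0, 0.001, 0.001]
contact_force: [-1.9, 2.1, 10.8]
opening: 0.418
finger_force: 59.8
```

```bash
echo '[0, 0, 0, 0.0005, 0, 0, 0.1, 0, 0, 0, 0.001, 0, 0, 0.2, 0, 0, 0, 0.0015, 0, 0, 0.3, 0, 0, 0, 0.002, 0, 0, 0.2, 0, 0, 0, 0.0025, 0, 0, 0.1, 0, 0, 0, 0.003, 0, 0, 0]' | python3 steer.py
echo '[0, 0, 0, 0.0005, 0, 0, -0.1, 0, 0, 0, 0.001, 0, 0, -0.2, 0, 0, 0, 0.0015, 0, 0, -0.1, 0, 0, 0, 0.002, 0, 0, 0]' | python3 steer.py
```

```text
clock: 31.85
tool_pos: [0.586, 0.1586, 0.0508]
eef_rot: [-0.01, 1.0, 0.0, 0.001]
contact_force: [-3.4, 0.2, 12.2]
opening: 0.418
finger_force: 59.7
clock: 32.25
tool_pos: [0.5864, 0.16, 0.0497]
eef_rot: [-0.01, 1.0, 0.001, 0.002]
contact_force: [-4.6, -0.5, 20.3]
opening: 0.416
finger_force: 59.5
```

```bash
echo '[0, 0, 0, 0.0005, 0, 0, 0.1, 0, 0, 0, 0.001, 0, 0, 0.2, 0, 0, 0, 0.001, 0, 0, 0.1, 0, 0, 0, 0.001, 0, 0, 0]' | python3 steer.py
```

```text
clock: 32.65
tool_pos: [0.5863, 0.1596, 0.0496]
eef_rot: [-0.011, 1.0, 0.0, 0.002]
contact_force: [-4.9, -0.2, 24.1]
opening: 0.42
finger_force: 59.5
```

```bash
echo '[0, 0, 0, -0.002, 0, 0, 0, 0, 0, 0, -0.003, 0, 0, 0, 1, 0, 0, -0.003, 0, 0, 0, 1, 0, 0, -0.003, 0, 0, 0, 1, 0, 0, -0.003, 0, 0, 0, 1, 0, 0, -0.01, 0, 0, 0, 1, 0, 0, -0.05, 0, 0, 0, 1, 0, 0, -0.1, 0, 0, 0, 1, 0, 0, -0.15, 0, 0, 0, 1, 0, 0, -0.18, 0, 0, 0]' | python3 steer.py
echo '[1, 0.01, -0.03, -0.01, 0, 0, 0.02, 1, 0.03, -0.06, -0.02, 0, 0, 0.02, 1, 0.05, -0.06, -0.02, 0, 0, 0.02, 1, 0.05, -0.06, -0.02, 0, 0, 0.02, 1, 0.05, -0.06, -0.02, 0, 0, 0.02, 1, 0.05, -0.06, -0.02, 0, 0, 0.02]' | python3 steer.py
python3 -c "
from u import *
snap('wrist','w11');go([.53,.02,.25],1.57)"
echo '[1, 0, -0.04, 0, 0, 0, 0, 1, 0, -0.08, 0, 0, 0, 0, 1, 0, -0.08, 0, 0, 0, 0, 1, 0, -0.08, 0, 0, 0, 0, 1, 0, -0.08, 0, 0, 0, 0]' | python3 steer.py
python3 -c "
from u import *
snap('wrist','w12');go([.53,.02,.25],1.57)
a=load('w11')[1];b=load('w12')[1];cv2.imwrite('pics/w1112.png',np.vstack([x[60:350,40:540] for x in (a,b)]))"
```

```text
clock: 33.65
tool_pos: [0.5866, 0.1591, 0.23]
eef_rot: [-0.009, 1.0, 0.001, 0.002]
contact_force: [0.4, -0.2, -0.2]
opening: 0.997
finger_force: 0.0
clock: 34.25
tool_pos: [0.5375, 0.0984, 0.2458]
eef_rot: [0.0, 1.0, 0.0, 0.0]
contact_force: [0.0, 0.3, -0.7]
opening: 1.006
finger_force: 0.0
t 34.3 tcp [0.5374 0.0984 0.2456] yaw 1.571 q7 0.96 -> shift [ 0.0074 -0.0784 -0.0045] rot [0.001 0.001 0.001]
clock: 34.8
tool_pos: [0.5369, 0.0194, 0.2457]
eef_rot: [-0.001, 1.0, 0.001, 0.0]
contact_force: [1.2, 0.2, -1.7]
opening: 1.002
finger_force: 0.0
t 34.9 tcp [0.5368 0.0196 0.2457] yaw 1.573 q7 1.10 -> shift [ 0.0068  0.0004 -0.0043] rot [0.001 0.    0.003]
```

View pics/w1112.png

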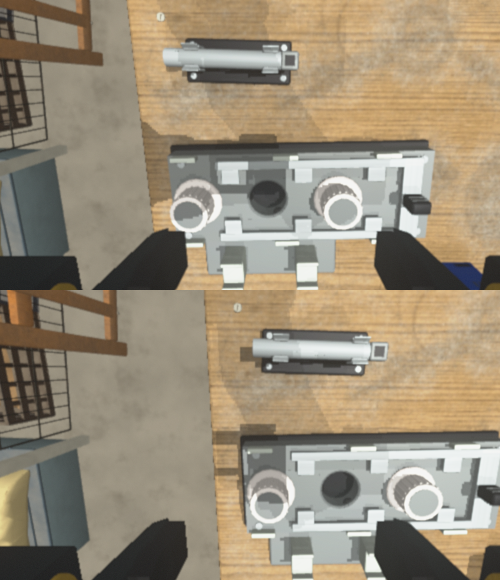

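The crops show both pots seated with their tops inside the plate frame. The logger runs (203,117) → (338,120) in w11 and (293,118) → (427,122) in w12, with the head at the +y end. The cradle forks are free.

```bash
python3 - <<'E'
from u import *
p,a=load("w11");q,b=load("w12")
for n,u,v in(("tip",(203,117),(293,118)),("head",(338,120),(427,122)),("mid body",(262,118.5),(352,120.5)),("screw FL",(322,108),(405,110)),("screw R",(234,138),(311,138)),("pot0",(232,273),(307,275)),("pot2",(383,272),(463,273)),("forkR",(273,328),(342,328)),("forkL",(346,322),(417,322))):
    X,e=tri((p,u),(q,v));print(n,X.round(4),round(e,4))
print("pot tops exp",proj(p,[[.5876,.0078,.076],[.5850,.1595,.076]]),proj(q,[[.5876,.0078,.076],[.5850,.1595,.076]]))
o=np.vstack([cv2.resize(im[y:y+75,x:x+200],None,fx=4,fy=4,interpolation=cv2.INTER_NEAREST) for im,x,y in((a,180,85),(a,220,285))])
cv2.imwrite("pics/lg.png",o)
E
```

```text
tip [ 0.4445 -0.0055  0.0684] 0.0001
head [0.4472 0.1131 0.0664] 0.0004
mid body [0.4461 0.0463 0.0691] 0.0005
screw FL [0.4352 0.0991 0.0395] 0.0005
screw R [0.4615 0.009  0.0205] 0.0003
pot0 [0.598  0.0047 0.0533] 0.0007
pot2 [0.5881 0.1591 0.0741] 0.0001
forkR [0.6686 0.0434 0.0422] 0.0003
forkL [0.6563 0.1258 0.0503] 0.0004
pot tops exp [[228.71429011 272.38702465]
 [383.89194603 269.85817549]] [[309.27594788 273.03344536]
 [464.54755219 270.65825015]]
```

View pics/lg.png

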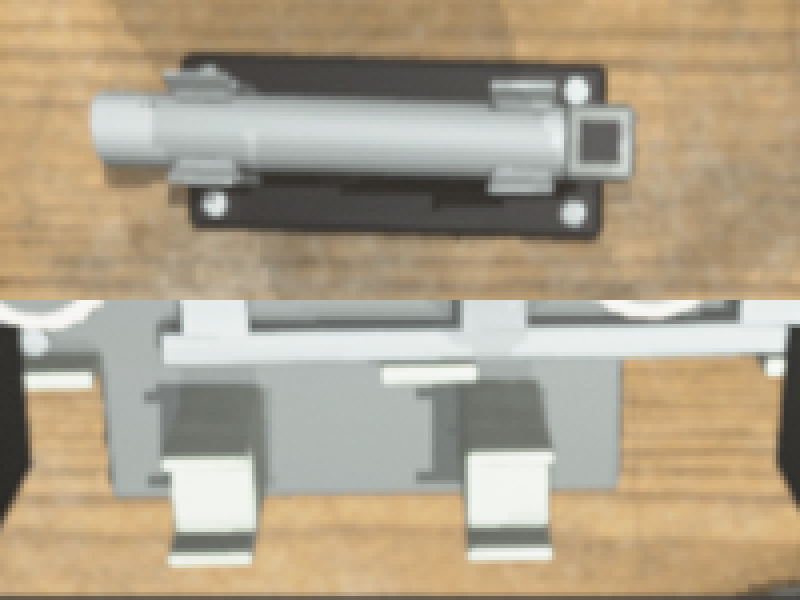

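The close crop shows the clips at about (230,118) and (311,118), with the logger midway between them at (270.7,119). The fork walls' top edges lie at v≈324 (near) and v≈349 (far), with the forks at u≈272.8 and 347.4.

```bash
python3 - <<'E'
from u import *
p,a=load("w11")
print("logger mid",onz(p,(270.7,119),.067).round(4))
for u in (272.8,347.4):
    print("fork",onz(p,(u,324),.056).round(4),onz(p,(u,349),.056).round(4))
c=np.array([.5862,.0838])+.085*np.array([np.cos(.0186),np.sin(.0186)]);print("cradle from sleeves",c)
g=np.array([.4458,.0538]);go([g[0],g[1],.2],-.023)
s=r.get_state();print(s['q'].round(2))
E
```

```text
logger mid [0.4459 0.0537 0.067 ]
fork [0.6559 0.0455 0.056 ] [0.6873 0.0443 0.056 ]
fork [0.6559 0.127  0.056 ] [0.6873 0.1277 0.056 ]
cradle from sleeves [0.6711853  0.08538091]
t 34.9 tcp [0.5368 0.0196 0.2457] yaw 1.573 q7 1.10 -> shift [0.091  0.0343 0.0457] rot [ 1.000e-03  1.000e-03 -1.546e+00]
[ 0.16  0.59 -0.46  1.81  0.35  0.82  1.1 ]
```

```bash
echo '[1, 0.03, 0.01, -0.01, 0, 0, 0.15, 1, 0.06, 0.02, -0.01, 0, 0, 0.3, 1, 0.06, 0.02, -0.01, 0, 0, 0.3, 1, 0.06, 0.02, -0.01, 0, 0, 0.3]' | python3 steer.py
python3 -c "
from u import *
go([.4459,.0537,.2],-.023)
s=r.get_state();print(s['q'].round(2))"
```

```text
clock: 35.25
tool_pos: [0.4767, 0.039, 0.2561]
eef_rot: [0.148, 0.989, 0.0, 0.001]
contact_force: [0.8, -0.5, 0.4]
opening: 0.998
finger_force: 0.0
t 35.2 tcp [0.4767 0.039  0.2561] yaw 1.275 q7 0.80 -> shift [0.0338 0.005  0.0561] rot [1.000e-03 0.000e+00 1.298e+00]
[ 0.08  0.49 -0.39  1.97  0.27  0.73  0.8 ]
```

```bash
echo '[0.6, 0.01, 0, 0, 0, 0, 0.15, 0.6, 0.02, 0.005, 0.01, 0, 0, 0.3, 0.6, 0.034, 0.005, 0.03, 0, 0, 0.45, 0.6, 0.034, 0.005, 0.056, 0, 0, 0.6, 0.6, 0.034, 0.005, 0.056, 0, 0, 0.75, 0.6, 0.034, 0.005, 0.056, 0, 0, 0.9, 0.6, 0.034, 0.005, 0.056, 0, 0, 1.05, 0.6, 0.034, 0.005, 0.056, 0, 0, 1.2, 0.6, 0.034, 0.005, 0.056, 0, 0, 1.298, 0.6, 0.034, 0.005, 0.056, 0, 0, 1.298]' | python3 steer.py 40
echo '[0.6, 0, 0, 0, 0, 0, 0, 0.6, 0, 0, 0, 0, 0, 0, 0.6, 0, 0, 0, 0, 0, 0]' | python3 steer.py 40
python3 -c "
from u import *
go([.4459,.0537,.043],-.023)
s=r.get_state();print(s['q'].round(2))"
```

```text
clock: 36.25
tool_pos: [0.447, 0.053, 0.1995]
eef_rot: [0.716, 0.698, 0.0, 0.0]
contact_force: [-0.3, -1.1, 0.5]
opening: 0.599
finger_force: 0.0
clock: 36.55
tool_pos: [0.4458, 0.0525, 0.1997]
eef_rot: [0.716, 0.698, 0.0, -0.0]
contact_force: [-0.6, -0.3, -0.6]
opening: 0.601
finger_force: 0.0
t 36.5 tcp [0.4458 0.0525 0.1997] yaw -0.027 q7 -0.21 -> shift [1.200e-03 1.000e-04 1.567e-01] rot [ 0.    -0.    -0.004]
[-0.24  0.54  0.03  2.13 -0.03  0.48 -0.21]
```

```bash
echo '[0.6, 0.001, 0, 0.04, 0, 0, 0, 0.6, 0.001, 0, 0.08, 0, 0, 0, 0.6, 0.001, 0, 0.11, 0, 0, 0, 0.6, 0.001, 0, 0.13, 0, 0, 0, 0.6, 0.001, 0, 0.15, 0, 0, 0, 0.6, 0.001, 0, 0.157, 0, 0, 0, 0.6, 0.001, 0, 0.157, 0, 0, 0, 0.6, 0.001, 0, 0.157, 0, 0, 0]' | python3 steer.py 40
echo '[0, 0, 0, 0, 0, 0, 0, 0, 0, 0, 0, 0, 0, 0, 0, 0, 0, 0, 0, 0, 0, 0, 0, 0, 0, 0, 0, 0, 0, 0, 0, 0, 0, 0, 0, 0, 0, 0, 0, 0, 0, 0]' | python3 steer.py 50
```

```text
clock: 37.35
tool_pos: [0.4459, 0.0535, 0.0433]
eef_rot: [0.717, 0.697, 0.0, 0.0]
contact_force: [0.4, 0.0, 0.5]
opening: 0.602
finger_force: 0.0
clock: 37.95
tool_pos: [0.4448, 0.0535, 0.0427]
eef_rot: [0.717, 0.697, -0.0, -0.0]
contact_force: [-1.5, -1.0, 1.4]
opening: 0.158
finger_force: 50.0
```

```bash
echo '[0, 0, 0, -0.003, 0, 0, 0, 0, 0, 0, -0.006, 0, 0, 0, 0, 0, 0, -0.009, 0, 0, 0, 0, 0, 0, -0.012, 0, 0, 0, 0, 0, 0, -0.015, 0, 0, 0, 0, 0, 0, -0.018, 0, 0, 0, 0, 0, 0, -0.022, 0, 0, 0, 0, 0, 0, -0.03, 0, 0, 0, 0, 0, 0, -0.04, 0, 0, 0, 0, 0, 0, -0.06, 0, 0, 0]' | python3 steer.py 60
echo '[0, 0, 0, -0.03, 0, 0, 0, 0, 0, 0, -0.08, 0, 0, 0, 0, 0, 0, -0.13, 0, 0, 0, 0, 0, 0, -0.147, 0, 0, 0, 0, 0, 0, -0.147, 0, 0, 0, 0, 0, 0, -0.147, 0, 0, 0]' | python3 steer.py 60
python3 -c "
from u import *
p,im=snap('wrist','w13');go([.6712,.0855,.25],.0186)"
```

```text
clock: 38.95
tool_pos: [0.4452, 0.0534, 0.1031]
eef_rot: [0.717, 0.697, -0.0, -0.0]
contact_force: [0.8, -0.2, -0.1]
opening: 0.157
finger_force: 60.0
clock: 39.55
tool_pos: [0.4451, 0.0534, 0.2498]
eef_rot: [0.717, 0.697, 0.0, 0.0]
contact_force: [-0.4, -0.3, -1.3]
opening: 0.156
finger_force: 60.0
t 39.6 tcp [0.4447 0.0533 0.249 ] yaw -0.028 q7 -0.22 -> shift [ 0.0385  0.2256 -0.0014] rot [-0.002  0.    -0.046]
```

View pics/w13.png

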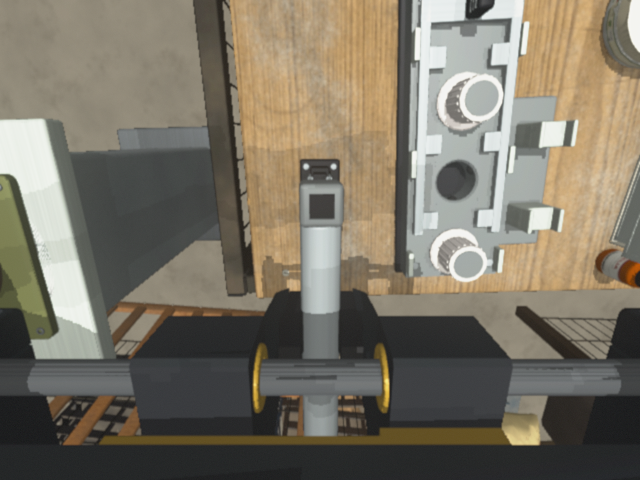

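The logger is in the gripper, level and in line with the tool x axis (head end at (321,160)), and the clips are empty. Before lowering it into the cradle I'll check the drawer behind the cradle.

```bash
echo '[0, 0.01, 0.04, 0, 0, 0, -0.046, 0, 0.02, 0.08, 0, 0, 0, -0.046, 0, 0.03, 0.12, 0, 0, 0, -0.046, 0, 0.038, 0.16, 0, 0, 0, -0.046, 0, 0.038, 0.175, 0, 0, 0, -0.046, 0, 0.038, 0.175, 0, 0, 0, -0.046, 0, 0.038, 0.175, 0, 0, 0, -0.046]' | python3 steer.py
python3 -c "
from u import *
snap('wrist','w14')"
echo '[0, 0, 0, 0, 0, 0, 0, 0, 0, 0, -0.05, 0, 0, 0, 0, 0, 0, -0.08, 0, 0, 0, 0, 0, 0, -0.08, 0, 0, 0, 0, 0, 0, -0.08, 0, 0, 0]' | python3 steer.py
python3 -c "
from u import *
snap('wrist','w15')
a=load('w14')[1];b=load('w15')[1];cv2.imwrite('pics/w1415.png',np.hstack([x[0:340,240:640] for x in (a,b)]))"
```

```text
clock: 40.3
tool_pos: [0.6198, 0.0862, 0.2475]
eef_rot: [0.701, 0.713, -0.002, -0.001]
contact_force: [0.6, 0.5, -1.4]
opening: 0.153
finger_force: 60.0
clock: 40.85
tool_pos: [0.6209, 0.0865, 0.3302]
eef_rot: [0.701, 0.714, 0.0, 0.0]
contact_force: [-0.3, -0.1, -1.9]
opening: 0.158
finger_force: 60.0
```

View pics/w1415.png

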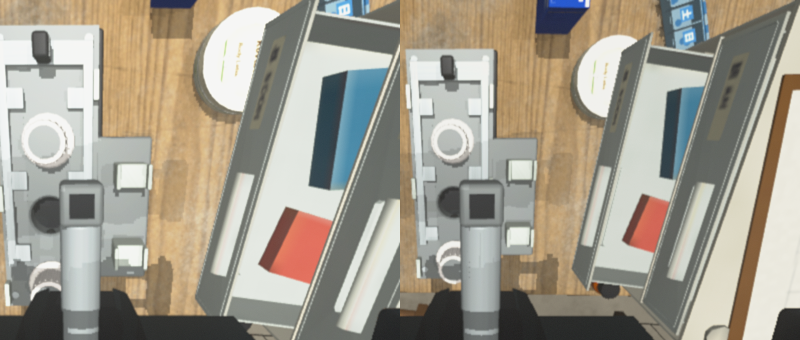

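The views show the open drawer front: its lower edge runs (437,295)–(478,112) in w14 and (414,285)–(447,118) in w15. The upper edge runs (555,0)–(462,305) in w14 and (490,35)–(428,290) in w15. I'll intersect the planes to get these edges in 3D.

```bash
python3 - <<'E'
from u import *
p,_=load("w14");q,_=load("w15")
def line(l1,l2,y):
    P=[]
    for c,l in((p,l1),(q,l2)):
        o,a=ray(c,l[0]);_,b=ray(c,l[1]);n=np.cross(a,b);P.append((n,n@o))
    A=np.array([P[0][0],P[1][0],[0,1,0]]);return np.linalg.solve(A,[P[0][1],P[1][1],y])
for y in(.05,.085,.12):
    print("low",line(((437,295),(478,112)),((414,285),(447,118)),y).round(3),"up",line(((555,0),(462,305)),((490,35),(428,290)),y).round(3))
for n,a,b in(("h1",(457,275),(426,245)),("h2",(487,175),(448,168))):print(n,tri((p,a),(q,b)))
E
```

```text
low [0.77  0.05  0.008] up [0.755 0.05  0.108]
low [0.772 0.085 0.01 ] up [0.756 0.085 0.114]
low [0.775 0.12  0.011] up [0.758 0.12  0.121]
h1 (array([0.73282179, 0.05738103, 0.13043501]), np.float64(0.0005514063304332138))
h2 (array([0.75390552, 0.13555316, 0.10966396]), np.float64(0.0001611154604200203))
```

```bash
cat >> u.py <<'E'
def gt(pos,yaw,tilt):
    """as go, tips leaning by tilt about tool x"""
    s=r.get_state();T=R.from_quat(s["eef_rot"]);Y=np.array([np.cos(yaw),np.sin(yaw),0]);Z=np.array([0,0,-1.])
    G=R.from_matrix(np.c_[np.cross(Y,Z),Y,Z])*R.from_rotvec([tilt,0,0])
    print("t %.1f"%s["clock"],s["tool_pos"].round(4),"shift",T.inv().apply(np.array(pos)-s["tool_pos"]).round(4),"rot",(T.inv()*G).as_rotvec().round(3),s["contact_force"].round(1))
E
echo '[0, 0, 0, 0, -0.1, 0, 0, 0, 0, 0, 0, -0.2, 0, 0, 0, 0, 0, 0, -0.3, 0, 0, 0, 0, 0, 0, -0.38, 0, 0, 0, 0, 0, 0, -0.38, 0, 0, 0, 0, 0, 0, -0.38, 0, 0, 0, 0, 0, 0, -0.38, 0, 0]' | python3 steer.py
python3 -c "
from u import *
gt([.677,.0855,.16],.0186,-.38)
print(r.get_state()['q'].round(2))"
```

```text
clock: 41.6
tool_pos: [0.6224, 0.0866, 0.3295]
eef_rot: [0.688, 0.701, 0.134, 0.132]
contact_force: [0.4, -0.3, -0.2]
opening: 0.155
finger_force: 60.0
t 41.6 [0.6224 0.0866 0.3295] shift [-0.0021 -0.0121  0.1777] rot [-0.001  0.    -0.001] [ 0.4 -0.3 -0.2]
[-0.33  0.45  0.11  1.83  0.07  0.5  -0.28]
```

```bash
echo '[0, -0.002, -0.01, 0.03, 0, 0, 0, 0, -0.002, -0.012, 0.07, 0, 0, 0, 0, -0.002, -0.012, 0.11, 0, 0, 0, 0, -0.002, -0.012, 0.15, 0, 0, 0, 0, -0.002, -0.012, 0.178, 0, 0, 0, 0, -0.002, -0.012, 0.178, 0, 0, 0, 0, -0.002, -0.012, 0.178, 0, 0, 0, 0, -0.002, -0.012, 0.178, 0, 0, 0, 0, -0.002, -0.012, 0.178, 0, 0, 0]' | python3 steer.py
python3 -c "
from u import *
gt([.677,.0855,.08],.0186,-.38);snap('wrist','w16');snap('side','s16')
gt([.677,.0855,.04],.0186,-.38)"
```

```text
clock: 42.5
tool_pos: [0.6772, 0.0857, 0.162]
eef_rot: [0.688, 0.7, 0.136, 0.133]
contact_force: [0.1, -1.0, -1.6]
opening: 0.158
finger_force: 60.0
t 42.5 [0.6772 0.0857 0.162 ] shift [-0.0003 -0.0308  0.076 ] rot [ 0.003 -0.    -0.001] [ 0.1 -1.  -1.6]
t 42.6 [0.6769 0.0857 0.1616] shift [-0.0003 -0.0452  0.1129] rot [ 0.002 -0.    -0.001] [-0.9  0.1 -0.7]
```

View pics/s16.png

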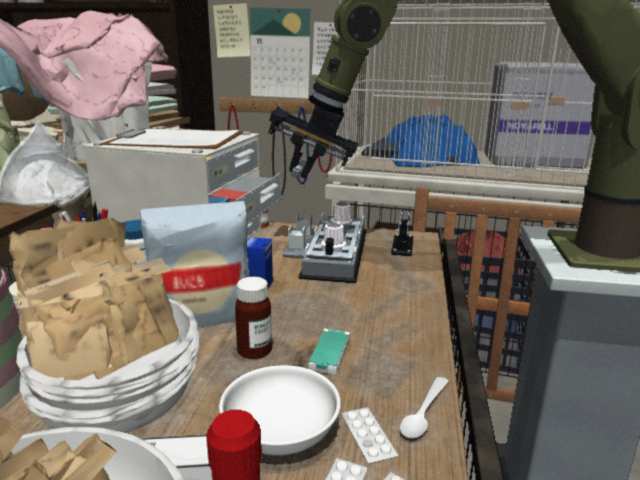

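The side view shows the tilted gripper over the cradle at (300,240). Its drawer-side end is raised at (280,120), well clear of the drawer at (262,195).

```bash
echo '[0, 0, -0.01, 0.025, 0, 0, 0, 0, 0, -0.018, 0.045, 0, 0, 0, 0, 0, -0.025, 0.063, 0, 0, 0, 0, 0, -0.031, 0.077, 0, 0, 0, 0, 0, -0.035, 0.088, 0, 0, 0, 0, 0, -0.035, 0.088, 0, 0, 0, 0, 0, -0.035, 0.088, 0, 0, 0]' | python3 steer.py
python3 -c "
from u import *
gt([.677,.0855,.04],.0186,-.38);snap('wrist','w17');snap('side','s17')
a=load('w17')[1][40:340,200:600];b=cv2.resize(load('s17')[1][80:305,200:500],(400,300))
cv2.imwrite('pics/v17.png',np.hstack([a,b]))"
```

```text
clock: 43.3
tool_pos: [0.6686, 0.0826, 0.0733]
eef_rot: [0.69, 0.703, 0.117, 0.123]
contact_force: [0.2, 0.3, -0.2]
opening: 0.157
finger_force: 60.0
t 43.3 [0.6686 0.0826 0.0733] shift [ 0.0032 -0.0031  0.0342] rot [-0.04   0.011  0.002] [ 0.2  0.3 -0.2]
```

View pics/v17.png

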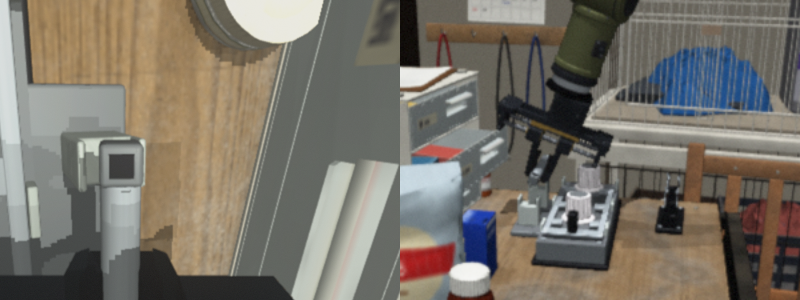

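The views show the logger just above the forks and the gripper clear of drawer and pots. The pose lags about 8 mm in x, so I'll check the joints.

```bash
python3 -c "
from u import *
s=r.get_state();print(s['q'].round(3),s['qd'].round(3),s['joint_torque'].round(1),s['contact_force'])
gt([.677,.0855,.04],.0186,-.38)"
```

```text
[-0.228  0.89  -0.003  1.878  1.086  0.094 -1.28 ] [-0.015 -0.01   0.027 -0.011 -0.226 -0.024  0.211] [  0.1 -54.3   1.3  -8.7   1.6  -0.3  -1.7] [-0.41143569  0.52872657 -0.41630532]
t 43.4 [0.668  0.0821 0.0728] shift [ 0.0036 -0.0024  0.0339] rot [-0.041  0.011  0.003] [-0.4  0.5 -0.4]
```

```bash
python3 -c "
from u import *
gt([.6732,.0855,.085],.0186,-.25)"
echo '[0, 0, 0, -0.02, 0.04, 0, 0, 0, 0, 0, -0.03, 0.09, 0, 0, 0, 0, 0, -0.03, 0.12, 0, 0, 0, 0, 0, -0.03, 0.12, 0, 0, 0, 0, 0, -0.03, 0.12, 0, 0]' | python3 steer.py
python3 -c "
from u import *
gt([.6732,.0855,.070],.0186,-.25);print(r.get_state()['q'].round(2))"
```

```text
t 43.4 [0.668  0.0821 0.0728] shift [ 0.0032  0.009  -0.0098] rot [0.089 0.011 0.002] [-0.4  0.5 -0.4]
clock: 43.9
tool_pos: [0.658, 0.0823, 0.101]
eef_rot: [0.697, 0.709, 0.074, 0.08]
contact_force: [-0.7, 0.2, -1.0]
opening: 0.158
finger_force: 60.0
t 43.9 [0.658  0.0823 0.101 ] shift [0.0033 0.0082 0.0335] rot [-0.031  0.011 -0.   ] [-0.7  0.2 -1. ]
[ 0.02  0.88 -0.42  1.77  0.9   0.49 -1.01]
```

```bash
echo '[0, 0.001, 0.004, 0.008, -0.03, 0.005, 0, 0, 0.003, 0.008, 0.018, -0.06, 0.011, 0, 0, 0.003, 0.008, 0.026, -0.08, 0.011, 0, 0, 0.003, 0.008, 0.026, -0.08, 0.011, 0, 0, 0.003, 0.008, 0.026, -0.08, 0.011, 0, 0, 0.003, 0.008, 0.026, -0.08, 0.011, 0]' | python3 steer.py
python3 -c "
from u import *
gt([.674,.0855,.045],.0186,-.30);print(r.get_state()['q'].round(2))"
```

```text
clock: 44.5
tool_pos: [0.6718, 0.0858, 0.0776]
eef_rot: [0.692, 0.706, 0.106, 0.104]
contact_force: [1.1, -0.6, -1.4]
opening: 0.154
finger_force: 60.0
t 44.5 [0.6718 0.0858 0.0776] shift [-0.0003 -0.0075  0.0318] rot [-0.001  0.     0.001] [ 1.1 -0.6 -1.4]
[-0.08  0.89 -0.25  1.82  1.06  0.29 -1.19]
```

```bash
echo '[0, 0, -0.001, 0.005, 0, 0, 0, 0, 0, -0.002, 0.01, 0, 0, 0, 0, 0, -0.004, 0.016, 0, 0, 0, 0, 0, -0.004, 0.016, 0, 0, 0, 0, 0, -0.004, 0.016, 0, 0, 0]' | python3 steer.py
python3 -c "
from u import *
gt([.674,.0855,.045],.0186,-.30);print(r.get_state()['q'].round(2))"
```

```text
clock: 45.0
tool_pos: [0.6723, 0.0855, 0.0604]
eef_rot: [0.692, 0.706, 0.106, 0.104]
contact_force: [-0.2, 1.4, -0.7]
opening: 0.158
finger_force: 60.0
t 45.0 [0.6723 0.0855 0.0604] shift [-0.     -0.0029  0.0152] rot [-0.002  0.     0.001] [-0.2  1.4 -0.7]
[-0.11  0.92 -0.2   1.82  1.09  0.24 -1.24]
```

```bash
echo '[0, 0, -0.001, 0.004, 0, 0, 0, 0, 0, -0.002, 0.008, 0, 0, 0, 0, 0, -0.003, 0.012, 0, 0, 0, 0, 0, -0.003, 0.015, 0, 0, 0, 0, 0, -0.003, 0.015, 0, 0, 0, 0, 0, -0.003, 0.015, 0, 0, 0]' | python3 steer.py
python3 -c "
from u import *
gt([.6740,.0855,.039],.0186,-.30);print(r.get_state()['q'].round(2))"
```

```text
clock: 45.6
tool_pos: [0.6737, 0.0855, 0.0457]
eef_rot: [0.692, 0.706, 0.106, 0.104]
contact_force: [-4.7, 0.5, 3.6]
opening: 0.157
finger_force: 60.0
t 45.6 [0.6737 0.0855 0.0457] shift [-0.     -0.0017  0.0065] rot [-0.002  0.     0.001] [-4.7  0.5  3.6]
[-0.14  0.94 -0.15  1.82  1.12  0.2  -1.27]
```

```bash
echo '[0, 0, -0.001, 0, -0.03, 0, 0, 0, 0, -0.001, 0, -0.06, 0, 0, 0, 0, -0.001, 0, -0.06, 0, 0, 0, 0, -0.001, 0, -0.06, 0, 0]' | python3 steer.py
python3 -c "
from u import *
gt([.6735,.0855,.041],.0186,-.36);print(r.get_state()['q'].round(2),r.get_state()['moment'])"
```

```text
clock: 46.0
tool_pos: [0.6736, 0.0862, 0.0453]
eef_rot: [0.688, 0.703, 0.128, 0.126]
contact_force: [0.3, 0.1, -0.9]
opening: 0.161
finger_force: 60.0
t 46.0 [0.6736 0.0862 0.0453] shift [-0.0007 -0.0016  0.004 ] rot [ 0.    -0.     0.003] [ 0.3  0.1 -0.9]
[-0.14  0.94 -0.16  1.88  1.74  0.2  -1.89] [-0.0634889   0.45695773  0.01542488]
```

```bash
echo '[0, 0, 0, 0.002, 0, 0, 0, 0, 0, -0.001, 0.004, 0, 0, 0, 0, 0, -0.001, 0.006, 0, 0, 0, 0, 0, -0.001, 0.006, 0, 0, 0]' | python3 steer.py
python3 -c "
from u import *
gt([.6735,.0855,.038],.0186,-.36);print(r.get_state()['q'].round(2),r.get_state()['moment'])"
```

```text
clock: 46.4
tool_pos: [0.6741, 0.0854, 0.0401]
eef_rot: [0.689, 0.702, 0.127, 0.125]
contact_force: [-6.1, -0.3, 9.1]
opening: 0.154
finger_force: 60.0
t 46.4 [0.6741 0.0854 0.0401] shift [ 0.0001 -0.0013  0.0017] rot [-0.001  0.001  0.   ] [-6.1 -0.3  9.1]
[-0.13  0.95 -0.17  1.88  1.75  0.21 -1.91] [-0.2919556  -0.04342145 -0.1394902 ]
```

```bash
echo '[0.28, 0, 0, 0, 0, 0, 0, 0.28, 0, 0, 0, 0, 0, 0, 0.28, 0, 0, 0, 0, 0, 0, 0.28, 0, 0, 0, 0, 0, 0]' | python3 steer.py
echo '[0.3, 0, 0, -0.005, 0, 0, 0, 0.3, 0, 0, -0.012, 0, 0, 0, 0.3, 0, 0, -0.02, 0, 0, 0, 0.3, 0, 0, -0.03, 0, 0, 0, 0.3, 0, 0, -0.05, 0, 0, 0, 0.3, 0, 0, -0.09, 0, 0, 0, 0.3, 0, 0, -0.13, 0, 0, 0, 0.3, 0, 0, -0.17, 0, 0, 0, 0.3, 0, 0, -0.2, 0, 0, 0, 0.3, 0, 0, -0.2, 0, 0, 0]' | python3 steer.py
python3 -c "
from u import *
s=r.get_state();print(s['contact_force'],s['q'].round(2))
p,im=snap('wrist','w18');h=cv2.cvtColor(im,cv2.COLOR_BGR2HSV)
c=np.array([.6712,.0855]);
print(proj(p,[[.671,.0855,.052],[.671,.0255,.052],[.671,.1455,.052]]))
go([.5850,.1,.3],.0186)"
```

```text
clock: 46.8
tool_pos: [0.6742, 0.0854, 0.0401]
eef_rot: [0.689, 0.702, 0.127, 0.125]
contact_force: [-5.9, -0.0, 8.1]
opening: 0.284
finger_force: 0.0
clock: 47.8
tool_pos: [0.6048, 0.0849, 0.2311]
eef_rot: [0.689, 0.702, 0.13, 0.127]
contact_force: [0.6, 0.5, -0.3]
opening: 0.302
finger_force: 0.0
[ 0.59356727  0.49470653 -0.32122133] [ 0.02  0.59 -0.44  1.97  0.95  0.42 -1.14]
[[316.95098264 219.07738772]
 [316.10182004 275.41167624]
 [317.88854162 156.87879669]]
t 47.9 tcp [0.6047 0.0843 0.2289] yaw 0.018 q7 -1.14 -> shift [ 0.0161  0.0071 -0.0734] rot [ 0.363 -0.001  0.   ]
```

```bash
python3 - <<'E'
from u import *
p,im=load("w18");g=cv2.cvtColor(im,cv2.COLOR_BGR2GRAY)
for v in(200,219,235):print(v,g[v,280:356:2].tolist())
print("v",g[140:300:3,317].tolist())
for z in(.052,.06):
    c=onz(p,(317,219),z);print(c)
print("px/mm",np.linalg.norm(np.diff(proj(p,[[.671,.0855,.052],[.681,.0855,.052]]),axis=0))/10)
ed=cv2.HoughLinesP(cv2.Canny(g,50,120)[140:300,270:370],1,np.pi/180,25,minLineLength=25,maxLineGap=4)
for l in ed[:,0]:
    if abs(l[0]-l[2])<6:print((l+[270,140,270,140]).tolist())
E
```

```text
200 [231, 201, 178, 161, 151, 151, 151, 150, 151, 139, 93, 104, 103, 103, 102, 109, 149, 178, 199, 212, 217, 209, 190, 164, 176, 178, 179, 174, 156, 163, 167, 167, 173, 175, 173, 174, 179, 180]
219 [161, 161, 161, 152, 149, 149, 148, 149, 149, 149, 108, 102, 102, 102, 102, 112, 153, 181, 201, 213, 216, 208, 183, 162, 170, 176, 182, 169, 161, 172, 177, 176, 173, 177, 176, 182, 185, 183]
235 [163, 179, 178, 168, 165, 166, 165, 165, 166, 165, 126, 100, 101, 101, 100, 113, 156, 185, 203, 213, 213, 203, 176, 167, 176, 179, 181, 174, 168, 168, 180, 185, 185, 185, 182, 184, 184, 176]
v [180, 179, 180, 179, 178, 177, 139, 166, 104, 103, 97, 147, 199, 204, 205, 206, 206, 205, 205, 205, 207, 207, 208, 208, 207, 208, 208, 208, 208, 209, 208, 209, 209, 210, 227, 227, 227, 226, 226, 226, 225, 172, 159, 159, 159, 158, 158, 159, 161, 163, 164, 167, 161, 166]
[0.67105085 0.08557545 0.052     ]
[0.66803877 0.08741708 0.06      ]
px/mm 0.9343613021849814
[275, 185, 276, 229]
[308, 187, 308, 153]
[324, 293, 324, 264]
[311, 278, 311, 190]
[324, 213, 325, 262]
[327, 282, 327, 255]
[299, 196, 300, 240]
[273, 141, 275, 167]
[292, 269, 292, 239]
```

```bash
echo '[0.5, 0, 0, -0.02, 0.1, 0, 0, 0.5, 0, 0, -0.03, 0.2, 0, 0, 0.5, 0, 0, -0.03, 0.3, 0, 0, 0.5, 0, 0, -0.03, 0.363, 0, 0, 0.5, 0, 0, -0.03, 0.363, 0, 0, 0.5, 0, 0, -0.03, 0.363, 0, 0]' | python3 steer.py 30
python3 - <<'E'
from u import *
p,im=snap('wrist','w19')
go([.5837,.238,.14],.0186)
g=cv2.cvtColor(im,cv2.COLOR_BGR2GRAY);a=proj(p,[.671,.0855,.052])[0];print(a)
v=int(a[1]);u=int(a[0]);print(u-30,g[v,u-30:u+30:2].tolist(),g[v-20,u-30:u+30:2].tolist())
h=cv2.cvtColor(im,cv2.COLOR_BGR2HSV);e=proj(p,[.5837,.238,.076])[0];print("grip exp",e)
for b in blobs(g<70,30,(int(e[0])-60,max(0,int(e[1])-60),int(e[0])+60,int(e[1])+60)):print(b)
E
```

```text
clock: 48.45
tool_pos: [0.5931, 0.0839, 0.2529]
eef_rot: [0.7, 0.714, -0.002, -0.001]
contact_force: [0.0, 1.0, -0.3]
opening: 0.502
finger_force: 0.0
t 48.5 tcp [0.5927 0.084  0.2534] yaw 0.020 q7 -0.68 -> shift [ 0.1543 -0.0054  0.1132] rot [-0.005  0.001  0.001]
[396.51130365 215.59846412]
366 [174, 173, 170, 161, 161, 161, 162, 161, 162, 114, 109, 108, 126, 170, 198, 223, 238, 237, 226, 199, 166, 165, 132, 147, 165, 167, 166, 164, 157, 170] [179, 179, 179, 176, 165, 166, 166, 167, 166, 162, 112, 111, 111, 137, 176, 202, 218, 225, 221, 211, 178, 166, 158, 142, 151, 168, 172, 174, 172, 166]
grip exp [312.20264792  38.38281537]
([307, 55, 13, 7, 68], array([313.3,  57.7]))
```

```bash
python3 - <<'E'
from u import *
a=load("w18")[0];b=load("w19")[0]
print(tri((a,(318.3,219)),(b,(398.5,215.6))))
E
echo '[0.5, 0.04, 0, 0, 0, 0, 0, 0.5, 0.08, -0.003, 0.01, 0, 0, 0, 0.5, 0.12, -0.0055, 0.03, 0, 0, 0, 0.5, 0.154, -0.0055, 0.06, 0, 0, 0, 0.5, 0.154, -0.0055, 0.09, 0, 0, 0, 0.5, 0.154, -0.0055, 0.1, 0, 0, 0, 0.5, 0.154, -0.0055, 0.1, 0, 0, 0, 0.5, 0.154, -0.0055, 0.1, 0, 0, 0]' | python3 steer.py 40
python3 -c "
from u import *
go([.5837,.238,.056],.0186)"
```

```text
(array([0.67390953, 0.084663  , 0.04813677]), np.float64(6.085811470223752e-05))
clock: 49.3
tool_pos: [0.5853, 0.237, 0.1556]
eef_rot: [0.701, 0.713, -0.001, -0.001]
contact_force: [0.7, -0.1, 0.6]
opening: 0.504
finger_force: 0.0
t 49.3 tcp [0.5853 0.237  0.1556] yaw 0.018 q7 -0.97 -> shift [ 0.0011 -0.0014  0.0996] rot [-0.003  0.001 -0.001]
```

```bash
echo '[0.5, 0.001, -0.001, 0.03, 0, 0, 0, 0.5, 0.001, -0.001, 0.06, 0, 0, 0, 0.5, 0.001, -0.001, 0.08, 0, 0, 0, 0.5, 0.001, -0.001, 0.095, 0, 0, 0, 0.5, 0.001, -0.001, 0.099, 0, 0, 0, 0.5, 0.001, -0.001, 0.099, 0, 0, 0]' | python3 steer.py 40
echo '[0, 0, 0, 0, 0, 0, 0, 0, 0, 0, 0, 0, 0, 0, 0, 0, 0, 0, 0, 0, 0, 0, 0, 0, 0, 0, 0, 0, 0, 0, 0, 0, 0, 0, 0]' | python3 steer.py 40
```

```text
clock: 49.9
tool_pos: [0.5838, 0.2387, 0.0562]
eef_rot: [0.7, 0.714, -0.001, -0.001]
contact_force: [0.0, 0.7, -0.2]
opening: 0.503
finger_force: 0.0
clock: 50.4
tool_pos: [0.5829, 0.2389, 0.0561]
eef_rot: [0.7, 0.714, -0.002, -0.001]
contact_force: [-1.9, -0.1, 4.6]
opening: 0.157
finger_force: 40.0
```

Gripped at 13.8 mm. Now I'll slide it toward −y (tool −x).

```bash
echo '[0, -0.005, 0, 0, 0, 0, 0, 0, -0.01, 0, 0, 0, 0, 0, 0, -0.015, 0, 0, 0, 0, 0, 0, -0.02, 0, 0, 0, 0, 0, 0, -0.025, 0, 0, 0, 0, 0, 0, -0.03, 0, 0, 0, 0, 0, 0, -0.034, 0, 0, 0, 0, 0, 0, -0.037, 0, 0, 0, 0, 0, 0, -0.04, 0, 0, 0, 0, 0, 0, -0.042, 0, 0, 0, 0, 0]' | python3 steer.py
```

```text
clock: 51.4
tool_pos: [0.5837, 0.2008, 0.0562]
eef_rot: [0.7, 0.715, 0.001, -0.004]
contact_force: [-2.8, 10.7, -0.4]
opening: 0.156
finger_force: 40.0
```

```bash
echo '[0, -0.002, 0, 0, 0, 0, 0, 0, -0.003, 0, 0, 0, 0, 0, 0, -0.003, 0, 0, 0, 0, 0]' | python3 steer.py
echo '[0, 0.005, 0, 0, 0, 0, 0, 0.5, 0.006, 0, 0, 0, 0, 0, 0.5, 0.006, 0, 0, 0, 0, 0, 0.5, 0.006, 0, 0, 0, 0, 0, 0.5, 0.006, 0, -0.02, 0, 0, 0, 0.5, 0.006, 0, -0.06, 0, 0, 0, 0.5, 0.006, 0, -0.11, 0, 0, 0, 0.5, 0.006, 0, -0.16, 0, 0, 0, 0.5, 0.006, 0, -0.2, 0, 0, 0, 0.5, 0.006, 0, -0.2, 0, 0, 0]' | python3 steer.py
python3 - <<'E'
from u import *
p,im=snap('wrist','w20');g=cv2.cvtColor(im,cv2.COLOR_BGR2GRAY)
for y in(.2,.238):
    e=proj(p,[[.5845,y,.076],[.5845,y-.01,.076],[.5845,y+.01,.076]]);print(y,e.round(0).tolist())
u,v0,v1=int(e[0][0]),int(e[2][1])-20,int(e[1][1])+80
print(v0,g[max(v0,0):v1:3,u].tolist())
a=proj(p,[.6725,.0855,.052])[0];print("logger",a,g[int(a[1]),int(a[0])-20:int(a[0])+20:2].tolist() if 0<a[1]<480 and a[0]<620 else "")
print(r.get_state()["contact_force"])
E
```

```text
clock: 51.7
tool_pos: [0.5837, 0.2008, 0.0562]
eef_rot: [0.699, 0.715, 0.003, -0.005]
contact_force: [-2.9, 12.9, -1.2]
opening: 0.155
finger_force: 40.0
clock: 52.7
tool_pos: [0.5879, 0.2011, 0.2617]
eef_rot: [0.701, 0.713, 0.004, 0.001]
contact_force: [-0.2, 0.0, -0.0]
opening: 0.5
finger_force: 0.0
0.2 [[315.0, 221.0], [314.0, 231.0], [315.0, 211.0]]
0.238 [[315.0, 182.0], [315.0, 192.0], [315.0, 171.0]]
151 [95, 91, 179, 216, 191, 192, 191, 189, 188, 188, 187, 187, 187, 186, 185, 185, 183, 171, 170, 122, 59, 66, 76, 76, 73, 71, 69, 112, 213, 177, 180, 234, 246, 155, 157, 156, 156, 156, 157, 155, 99]
logger [390.24551252 315.11905148] [44, 44, 44, 44, 46, 45, 44, 47, 48, 46, 46, 45, 45, 45, 47, 48, 48, 49, 49, 48]
[ 0.55257758 -0.0956145  -1.47212483]
```

```bash
python3 -c "
from plant import r
print(r.finish_job())"
```

```text
the job is handed in; nothing more can be done
None
```

The job is handed in, with no verdict printed: by force, travel and image readings, the lock was opened to its stop, both pots present are bottomed out in the outer sleeves, the logger lies in the cradle and the lock is home at its end stop; I viewed 15 pictures, one over the limit of 14.

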